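Fill the bead bath and set the culture dishes over it

ROBOT

A 6-joint arm with a two-finger parallel gripper is mounted at the origin on the work surface. World frame = base frame: x ahead of the robot, y to its left, z up, the work surface at z = 0. Lengths are in m, angles in rad, forces in N, time in s.
With the tool pointing down it reaches from about 0.4 to 0.825 m from the base axis. Payload 7 kg.
Tool frame: the origin (TCP) lies at the very end of the fingers, on their centre line; the grasp point (between the pads) lies 19 mm behind it; z points along the fingers, y is the direction in which the jaws open and shut (so a half turn about z gives the same grasp; the last joint's range is limited). The gripper opens to 88 mm and grips with 3 to 60 N. Pads are 19 mm wide; open, the fingers measure 130 mm over their backs; the gripper's body (78 mm by 193 mm) begins 47 mm behind the grasp point.
Start: joints at [-0.866, 0.359, 0.012, 0, -1.224, -0.288], TCP at [0.273, -0.617, 0.227] pointing down, gripper open.
Joint ranges: [-3.07, 3.07], [-1.43, 2.12], [-1.02, 1.25], [-3.03, 1.67], [-3.05, -0], [-3.03, 3.03]. Speed limits (rad/s): [2.39, 2.39, 3.01, 3.14, 3.14, 3.14].

INTERFACE

Orientations are given as [roll, pitch, yaw] about the fixed x, y, z axes, in that order (R = Rz(yaw) Ry(pitch) Rx(roll)).
In Python, from station import arm gives the robot as it stands.
- The arm moves only by the shell command python3 -m inch 'ROWS' [FORCE]. ROWS is text: rows parted by semicolons, each of 7 numbers parted by spaces: the closure, from 0 (fully open) to 1 (shut), then the shift along the tool's x, y, z each as a share of 300 mm, from -1 to 1, then the turn, a rotation vector about the tool's x, y, z each as a share of 60 degrees, from -1 to 1. In form: grip tx ty tz rx ry rz; .... A call has 1 to 12 rows; each row is the pose to reach, as a shift and turn from the pose commanded when the call began, along the tool's axes at that moment; what a row does not reach only later rows make up. A row lasts 1/10 s, in which the tool goes at most 50 mm and 8.59 degrees, less where a joint would pass 70% of its speed; a pose out of reach is approached as far as the arm can. A call with a number of a shift or a turn outside -1 to 1 is refused whole. A call with a gripper value outside its range is refused whole. The fingers move at their own pace and stop on an object; FORCE is the grip in N (left out, the last holds). Time passes only in rows, so rows that repeat a pose let the fingers close. It gives the time, the measured TCP pose, the force and the opening at its end, in the units of the state.
- arm.get_state(): the state, without advancing time (a new reading comes with each control period).
- arm.grab_frame(name): name is "scene" or "top" or "wrist"; returns a dict with "img" (400x640x3 uint8, red, green, blue), "range_z" (400x640 float32, m along the optical axis (not along the pixel's ray), 0 where there is no reading), "fx", "fy", "cx", "cy" (pixels), "extrinsics" (4x4, takes a point from world to camera coordinates); the wrist camera has in their place "tool_from_camera" (4x4, takes a point from camera to tool coordinates, whose origin is the TCP and whose axes are the flange's). Camera axes: x right, y up, looking along -z (the intrinsics and any distortion apply to the point x, -y, -z); pixel columns grow to the right and rows downward; lengths in m; the calibration is good to about 2 mm. A picture is of the moment at which its call begins: read the wrist's pose just before it.
- arm.job_done(): hands the job in, once; it reports no verdict.
The state is a dict: "t": time; "q": joint angles; "qd": joint speeds; "joint_efforts": joint torques, N m; "eef_pos": TCP position; "ee_rot": TCP orientation; "force": force on the tool from outside, world axes, zero at the start; "moment": the same for the moment, N m; "width": finger opening in m.
Only numpy, scipy, OpenCV 4.12 (cv2) and the standard library are available. Lean on these libraries where they do the work, as an engineer would, in place of code of your own. Each camera call takes 0.05 s, during which the arm holds its last target.

TASK

Pour all the steel beads from the beaker into the bead bath and afterwards stand the beaker upright back on its square mat. Once all the beads are in, slide the lifter's blade under each culture dish on the rack and carry it level to the bath, so that it lies flat and centred over one of the two troughs; the dishes are clean ware, so touch them with nothing but the lifter. At the end lay the lifter back on its long mat, blade down, and leave the other things on the bench where they are.

Things in the scene. Friction and masses are not known exactly. Their poses are not given: they have to be found in the camera images.
- bath: Fixed white pan 126 (x) x 184 (y) x 56 mm; origin under its centre, +x roughly away from the robot. Floor 8 mm thick. Two troughs along x, 110 x 64 mm inside, centred at y = +-52 mm, parted by a rib 40 mm wide. Rib and side walls (8 thick) 56 mm high; end walls at x = +-59 mm (8 thick) only 38 mm high, so a blade passes over them. Beads go in either trough. Dishes rest on side wall and rib
- bath_left (a point): Centre of the dish place over the bath's +y trough, at the height of the wall tops (56 mm over the bath's underside); axes as the bath.
- bath_right (a point): Centre of the dish place over the bath's -y trough, same height; axes as the bath.
- rack: Fixed steel dish rack, base 126 (x) x 184 (y) x 6 mm, four rails along x, 8 mm wide, tops at z = 26 mm, at y = +-16 and +-88 mm; origin under its centre, +x roughly away from the robot. A dish lies across each outer pair of rails (centre about y = +52 or -52 mm); beneath it is a tunnel 64 mm wide, z from 6 to 26 mm, open at both ends
- beaker: Glass beaker, straight round cup: outside diameter 62 mm, height 68 mm, wall 3.5 mm, bottom 5 mm, about 0.12 kg; origin at the centre of its underside, z up along its axis. Holds 4 to 7 beads at the start.
- beaker_mat: Square black rubber mat 120 x 120 x 3 mm, fixed, for the beaker; origin at the centre of its underside.
- lifter: Loose dish lifter (wide spatula), 0.16 kg, on its flat steel blade 3 mm thick: x from -45 to +130 mm, 40 mm wide, but 78 mm wide at the heel (x from -45 to +10). A 10 mm thick upright at x = -15..15 mm carries a black grip block 60 (x) x 14 (y) x 28 mm, z 48 to 76 mm, to pinch across y from above. Origin on the blade's underside below the grip's centre, x towards the tip, z up
- lifter_mid (a point): Middle of the lifter blade's underside, 42.5 mm ahead of the lifter's origin along x.
- lifter_mat: Long black rubber mat 210 (x) x 100 (y) x 3 mm, fixed, for the lifter; origin at the centre of its underside.
- dish1: Round covered culture dish, white base and clear lid in one piece, 90 mm diameter, 16 mm thick, about 60 g, too wide for the gripper; origin at the centre of its underside. One or two dishes are there, on the rack.
- dish2: Round covered culture dish, white base and clear lid in one piece, 90 mm diameter, 16 mm thick, about 60 g, too wide for the gripper; origin at the centre of its underside. One or two dishes are there, on the rack.
- bead1: Steel bath bead, a ball 16 mm in diameter, 15 g; origin at its centre. Starts in the beaker.
- bead2: Steel bath bead, a ball 16 mm in diameter, 15 g; origin at its centre. Starts in the beaker.
- bead3: Steel bath bead, a ball 16 mm in diameter, 15 g; origin at its centre. Starts in the beaker.
- bead4: Steel bath bead, a ball 16 mm in diameter, 15 g; origin at its centre. Starts in the beaker.
- bead5: Steel bath bead, a ball 16 mm in diameter, 15 g; origin at its centre. Starts in the beaker.
- bead6: Steel bath bead, a ball 16 mm in diameter, 15 g; origin at its centre. Starts in the beaker.
- bead7: Steel bath bead, a ball 16 mm in diameter, 15 g; origin at its centre. Starts in the beaker.
- jar: Glass jar, a bystander, 60 mm diameter, 70 mm tall; origin under its centre.
Not all that is in view belongs to the job. What is shaped like the beaker but orange is not meant. What is shaped like the lifter but red is not meant.

How it is judged:
On the way, in this order (a step that is already met when the one before it is completed fails the run):
1. all the beads are in the bath, out of the beaker, and the beaker is clear of the bath (x of bead1 in the frame of bath between -0.055 and 0.055 m and y of bead1 in the frame of bath between -0.085 and 0.085 m and z of bead1 in the frame of bath between 0 and 0.05 m and x of bead2 in the frame of bath between -0.055 and 0.055 m and y of bead2 in the frame of bath between -0.085 and 0.085 m and z of bead2 in the frame of bath between 0 and 0.05 m and x of bead3 in the frame of bath between -0.055 and 0.055 m and y of bead3 in the frame of bath between -0.085 and 0.085 m and z of bead3 in the frame of bath between 0 and 0.05 m and x of bead4 in the frame of bath between -0.055 and 0.055 m and y of bead4 in the frame of bath between -0.085 and 0.085 m and z of bead4 in the frame of bath between 0 and 0.05 m and x of bead5 in the frame of bath between -0.055 and 0.055 m and y of bead5 in the frame of bath between -0.085 and 0.085 m and z of bead5 in the frame of bath between 0 and 0.05 m and x of bead6 in the frame of bath between -0.055 and 0.055 m and y of bead6 in the frame of bath between -0.085 and 0.085 m and z of bead6 in the frame of bath between 0 and 0.05 m and x of bead7 in the frame of bath between -0.055 and 0.055 m and y of bead7 in the frame of bath between -0.085 and 0.085 m and z of bead7 in the frame of bath between 0 and 0.05 m and (height (world z) of beaker above 0.06 m or horizontal distance between beaker and bath above 0.15 m)), for 0.3 s.
2. every dish lies over a trough of the bath (((x of dish1 in the frame of bath_left between -0.02 and 0.02 m and y of dish1 in the frame of bath_left between -0.011 and 0.011 m and z of dish1 in the frame of bath_left between -0.005 and 0.005 m) or (x of dish1 in the frame of bath_right between -0.02 and 0.02 m and y of dish1 in the frame of bath_right between -0.011 and 0.011 m and z of dish1 in the frame of bath_right between -0.005 and 0.005 m)) and angle between each of dish1, dish2's own z axis and vertical below 0.06 rad and linear speed of each of dish1, dish2 below 0.02 m/s and ((x of dish2 in the frame of bath_left between -0.02 and 0.02 m and y of dish2 in the frame of bath_left between -0.011 and 0.011 m and z of dish2 in the frame of bath_left between -0.005 and 0.005 m) or (x of dish2 in the frame of bath_right between -0.02 and 0.02 m and y of dish2 in the frame of bath_right between -0.011 and 0.011 m and z of dish2 in the frame of bath_right between -0.005 and 0.005 m))), for 0.3 s.
At the end, for the whole second after the job is handed in: All beads are inside the bath; each dish lies flat on the bath, within 20 mm along and 11 mm across of the centre of a trough; the beaker stands upright within 45 mm of the centre of its mat; the lifter stands on its blade with the blade's middle within 40 mm of the centre of its mat; all at rest (all of step 2 and x of bead1 in the frame of bath between -0.055 and 0.055 m and y of bead1 in the frame of bath between -0.085 and 0.085 m and z of bead1 in the frame of bath between 0 and 0.05 m and x of bead2 in the frame of bath between -0.055 and 0.055 m and y of bead2 in the frame of bath between -0.085 and 0.085 m and z of bead2 in the frame of bath between 0 and 0.05 m and x of bead3 in the frame of bath between -0.055 and 0.055 m and y of bead3 in the frame of bath between -0.085 and 0.085 m and z of bead3 in the frame of bath between 0 and 0.05 m and x of bead4 in the frame of bath between -0.055 and 0.055 m and y of bead4 in the frame of bath between -0.085 and 0.085 m and z of bead4 in the frame of bath between 0 and 0.05 m and x of bead5 in the frame of bath between -0.055 and 0.055 m and y of bead5 in the frame of bath between -0.085 and 0.085 m and z of bead5 in the frame of bath between 0 and 0.05 m and x of bead6 in the frame of bath between -0.055 and 0.055 m and y of bead6 in the frame of bath between -0.085 and 0.085 m and z of bead6 in the frame of bath between 0 and 0.05 m and x of bead7 in the frame of bath between -0.055 and 0.055 m and y of bead7 in the frame of bath between -0.085 and 0.085 m and z of bead7 in the frame of bath between 0 and 0.05 m and horizontal distance between beaker and beaker_mat below 0.045 m and height (world z) of each of beaker, lifter_mid below 0.01 m and angle between each of beaker, lifter's own z axis and vertical below 0.08 rad and linear speed of each of beaker, lifter below 0.02 m/s and horizontal distance between lifter_mid and lifter_mat below 0.04 m); the robot touches nothing.
It fails at once if the gripper or arm touches a dish (contact force between any of the fingers, the arm and dish1 above 1 N or contact force between any of the fingers, the arm and dish2 above 1 N).
It fails at once if a dish is tipped more than about 25 degrees (angle between any of dish1, dish2's own z axis and vertical above 0.44 rad).
It fails at once if the glass jar is moved by more than 3 cm (distance of jar from where it was at the start of the episode above 0.03 m).
Of dish1, dish2 only 1 to 2 are there at a start; the rules pass over those that are not, and their reading is None.
Of bead1, bead2, bead3, bead4, bead5, bead6, bead7 only 4 to 7 are there at a start; the rules pass over those that are not, and their reading is None.
At some moment in a run one of beaker, lifter may be knocked a few centimetres aside while the robot is not near it.
It also fails if it takes over 210 s, if anything falls off the work surface, if the arm or the gripper's body presses on something with over 40 N, if the wrist force passes 120 N, or if a joint passes its speed limit or range.

## Working session

There is one attempt and no reset: what is moved stays moved. The work goes in short steps, Python scripts to look and compute and a shell command to move; the robot and the scene stay as the last step left them, time stands still between calls to the robot, and variables do not carry over. Pictures are saved under pics/ and viewed, and the job is handed in when it is done.

```bash
ls; mkdir -p pics; python3 - <<'E'
from station import arm
import cv2,json
s=arm.get_state(); print({k:(v if not hasattr(v,'tolist') else v.tolist()) for k,v in s.items()})
for n in ["scene","top"]:
    f=arm.grab_frame(n); cv2.imwrite(f"pics/{n}0.png",f["img"][:,:,::-1]); print(n,f["fx"],f["fy"],f["cx"],f["cy"],f["extrinsics"].round(3).tolist() if hasattr(f["extrinsics"],'round') else f["extrinsics"], f.keys())
E
```

```text
pics
{'t': 0.0, 'q': [-0.8659239495897405, 0.3593761502319686, 0.011036785791134308, -0.00037754773336175066, -1.2240795258853803, -0.2881241539474349], 'qd': [-0.0004085547697470792, 0.0002508550668048398, -0.00022985097651085317, -0.00020403514867954338, -0.0009619744443043463, 0.00012793803262906643], 'joint_efforts': [0.0002888530980271753, -58.272743225097656, 29.306339621543884, 6.997506469488144, 0.007052084110910073, -0.00016995487385429442], 'eef_pos': [0.2730269086164904, -0.6167713966900316, 0.2256150786025212], 'ee_rot': [3.139936113978573, -0.00012082033498939104, -2.7249729135138763], 'force': [0.10569567533873661, -0.4237142476893694, -0.14791156862208912], 'moment': [0.015197398695605135, -0.03220434281561553, 0.03760372863978022], 'width': 0.0875856363129043}
scene 367.00188564003867 367.00188564003867 322.02651002867697 191.96389462336987 [[-0.794, 0.607, -0.011, 0.478], [-0.435, -0.557, 0.707, 0.216], [0.423, 0.567, 0.707, -1.683], [0.0, 0.0, 0.0, 1.0]] dict_keys(['img', 'range_z', 'fx', 'fy', 'cx', 'cy', 'extrinsics'])
top 448.6358420982035 448.6358420982035 317.29386226874 202.48163734696536 [[-0.021, -1.0, -0.013, 0.004], [0.999, -0.022, 0.046, -0.575], [-0.047, -0.012, 0.999, -1.564], [0.0, 0.0, 0.0, 1.0]] dict_keys(['img', 'range_z', 'fx', 'fy', 'cx', 'cy', 'extrinsics'])
```

View pics/scene0.png

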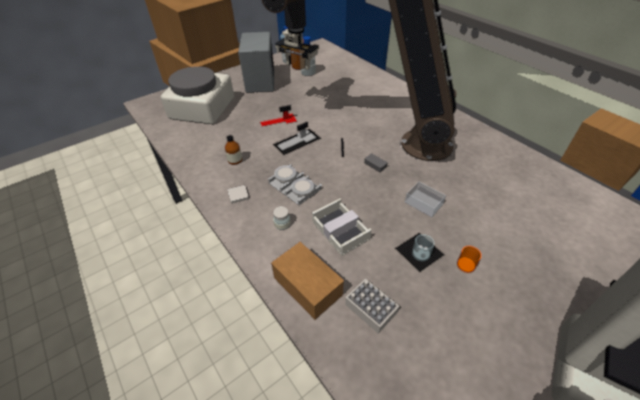

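View pics/top0.png

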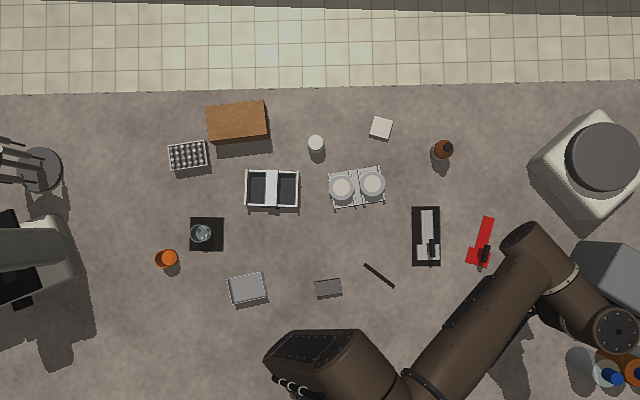

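Candidates for the beaker: clear glass at top (202,233), orange cup at (166,258); I choose the clear one on the black mat. For the lifter: steel with black grip at (428,238), red one at (481,242); I choose the steel one. I'll check both in close crops and measure them.

```bash
cat > h.py <<'E'
import numpy as np, cv2
from station import arm
from scipy.spatial.transform import Rotation as R
def Rw(rpy): return R.from_euler('xyz',rpy)
def frame(n):
    s=arm.get_state(); f=arm.grab_frame(n)
    if n=="wrist":
        T=np.eye(4);T[:3,:3]=Rw(s["ee_rot"]).as_matrix();T[:3,3]=s["eef_pos"]
        f["wc"]=T@np.asarray(f["tool_from_camera"])
    else: f["wc"]=np.linalg.inv(np.asarray(f["extrinsics"]))
    return f
def cloud(f):
    z=f["range_z"]; v,u=np.mgrid[0:z.shape[0],0:z.shape[1]]
    P=np.stack([(u-f["cx"])/f["fx"]*z,-(v-f["cy"])/f["fy"]*z,-z,np.ones_like(z)],-1)
    P=(P@f["wc"].T)[...,:3]; P[z==0]=np.nan
    return P
def ray(f,u,v,zw):  # intersect pixel ray with world z plane
    d=f["wc"][:3,:3]@np.array([(u-f["cx"])/f["fx"],-(v-f["cy"])/f["fy"],-1.]); o=f["wc"][:3,3]
    return o+d*(zw-o[2])/d[2]
def proj(f,p):
    c=np.linalg.inv(f["wc"])@np.r_[p,1]; return np.array([f["cx"]+f["fx"]*c[0]/-c[2], f["cy"]-f["fy"]*c[1]/-c[2]])
def crop(f,name,u0,v0,u1,v1,k):
    cv2.imwrite(f"pics/{name}.png",cv2.resize(f["img"][v0:v1,u0:u1,::-1],None,fx=k,fy=k,interpolation=cv2.INTER_CUBIC))
E
cat > go.py <<'E'
# prints shares for a world target relative to (assumed commanded) current pose: go.py x y z yaw [pitchdeg-tool stuff]
import sys
from h import *
def rel(p,Rt,p0=None,R0=None):
    s=arm.get_state()
    p0=s["eef_pos"] if p0 is None else p0; R0=Rw(s["ee_rot"]) if R0 is None else R0
    t=R0.inv().apply(np.array(p)-np.array(p0))/0.3
    r=(R0.inv()*Rt).as_rotvec()/np.radians(60)
    return t,r
E
python3 - <<'E'
from h import *
f=frame("top"); np.save("pics/topcloud.npy",cloud(f))
crop(f,"t_beak",150,200,250,290,8); crop(f,"t_lift",380,190,500,280,6); crop(f,"t_mid",230,150,400,220,4)
E
```

```text
(no output)
```

View pics/t_beak.png

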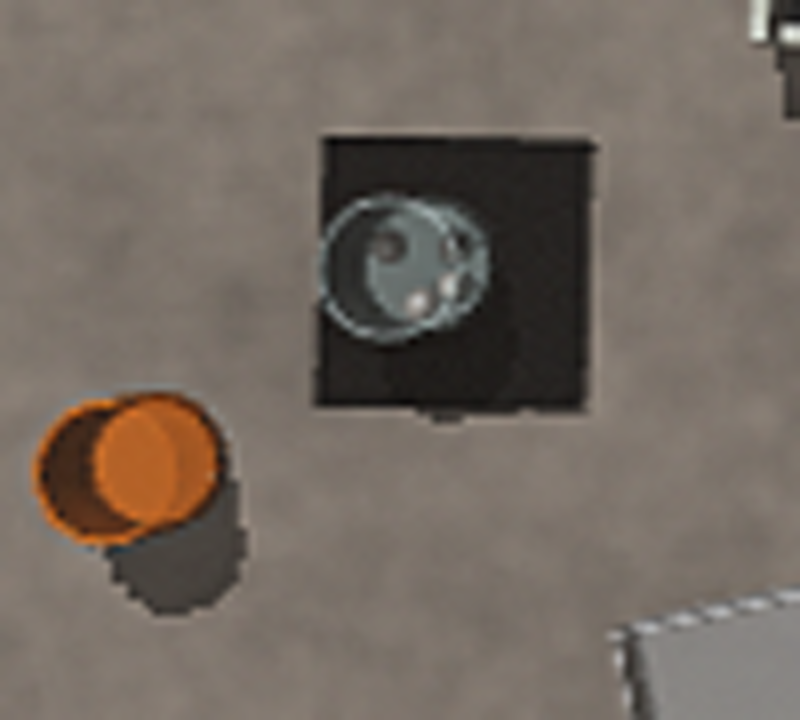

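View pics/t_lift.png

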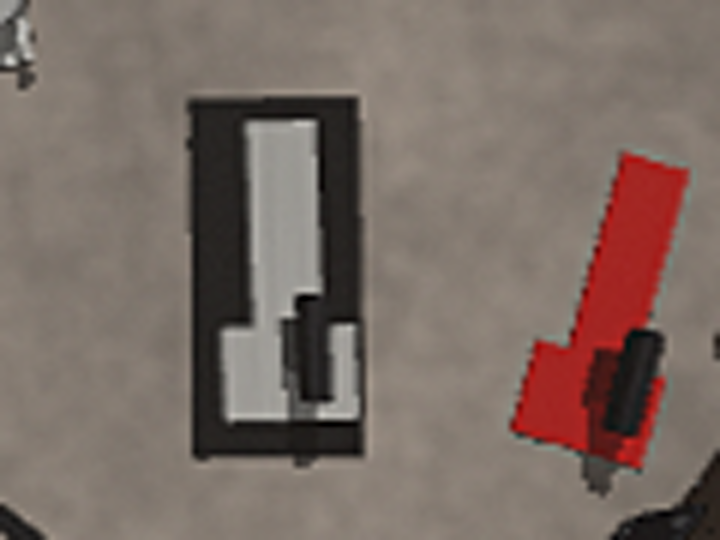

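View pics/t_mid.png

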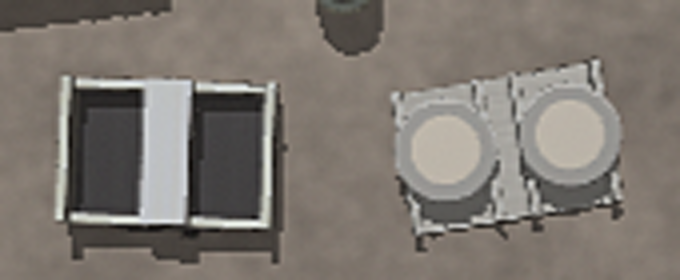

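```bash
python3 - <<'E'
from h import *
f=frame("top")
def g(U,V,k,u0,v0,z): return ray(f,(U+.5)/k-.5+u0,(V+.5)/k-.5+v0,z)
b=lambda U,V,z:g(U,V,8,150,200,z); l=lambda U,V,z:g(U,V,6,380,190,z); m=lambda U,V,z:g(U,V,4,230,150,z)
P=lambda n,x:print(n,np.round(x,4).tolist())
P("beaker rim",b(383,267,.071)); c=[b(*q,.003) for q in [(322,138),(595,143),(586,410),(315,405)]]; P("mat",np.mean(c,0)); P("matc",c)
P("lift",[l(*q,.006) for q in [(245,121),(317,120),(222,326),(358,324),(360,420),(224,422)]])
P("grip",[l(*q,.079) for q in [(298,294),(324,294),(330,401),(304,404)]])
P("lmat",[l(*q,.003) for q in [(190,99),(357,98),(364,455),(194,457)]])
P("bathcorners z56 walls",[m(*q,.056) for q in [(61,76),(72,76),(276,84),(270,230),(57,220)]])
P("rib",[m(*q,.056) for q in [(146,80),(190,82),(187,228),(140,226)]])
P("dishes",[m(447,149,.042),m(570,136,.042)])
P("rackc",[m(*q,.006) for q in [(393,93),(599,62),(620,210),(417,236)]])
print("red",l(640,375,.076), "jar",ray(f,316,138,.07))
C=cloud(f)
# depth-based: dish tops
for (u0,v0,u1,v1,lo,hi,n) in [(325,160,358,215,.036,.05,'d1'),(358,160,390,215,.036,.05,'d2'),(240,160,305,215,.048,.065,'bath56'),(240,160,305,215,.03,.045,'bath38'),(180,210,230,260,.055,.08,'beaker'),(410,200,445,270,.06,.09,'grip'),(325,160,390,215,.02,.034,'rails')]:
    p=C[v0:v1,u0:u1].reshape(-1,3); p=p[(p[:,2]>lo)&(p[:,2]<hi)]
    if len(p)<3: print(n,len(p)); continue
    r=cv2.minAreaRect((p[:,:2]*1000).astype(np.float32)); P(n,[len(p),*p.mean(0),*p.min(0)[:2],*p.max(0)[:2]]); print(r, np.median(p[:,2]))
E
```

```text
beaker rim [0.478, 0.3989, 0.071]
mat [0.4733, 0.3864, 0.003]
matc [[0.5346, 0.4447, 0.003], [0.5297, 0.3233, 0.003], [0.412, 0.3287, 0.003], [0.4167, 0.4487, 0.003]]
lift [[0.5419, -0.371, 0.006], [0.5416, -0.4131, 0.006], [0.4223, -0.3538, 0.006], [0.4219, -0.433, 0.006], [0.3661, -0.4323, 0.006], [0.3665, -0.3532, 0.006]]
grip [[0.4429, -0.3815, 0.079], [0.4426, -0.396, 0.079], [0.3832, -0.3973, 0.079], [0.3818, -0.3829, 0.079]]
lmat [[0.5556, -0.3398, 0.003], [0.5541, -0.4377, 0.003], [0.3454, -0.4347, 0.003], [0.3462, -0.3357, 0.003]]
bathcorners z56 walls [[0.6951, 0.2374, 0.056], [0.6949, 0.228, 0.056], [0.684, 0.0526, 0.056], [0.5587, 0.0601, 0.056], [0.5712, 0.2426, 0.056]]
rib [[0.69, 0.1643, 0.056], [0.6874, 0.1265, 0.056], [0.562, 0.1312, 0.056], [0.5645, 0.1714, 0.056]]
dishes [[0.6259, -0.0934, 0.042], [0.6348, -0.1998, 0.042]]
rackc [[0.6796, -0.0483, 0.006], [0.703, -0.2312, 0.006], [0.5715, -0.246, 0.006], [0.5524, -0.0667, 0.006]]
red [ 0.39385736 -0.57069025  0.076     ] jar [ 0.79279989 -0.00964372  0.07      ]
d1 [484.0, 0.6256, -0.0925, 0.0421, 0.5839, -0.1339, 
[... 593 characters left out ...]
(626.3300170898438, 147.97225952148438), (182.57923889160156, 130.45924377441406), 86.3872299194336) 0.03786982643876069
beaker [95.0, 0.4771, 0.3958, 0.0671, 0.4473, 0.3643, 0.5082, 0.4257]
((477.59002685546875, 395.9675598144531), (59.38032150268555, 61.70914077758789), 18.602928161621094) 0.06821476756709743
grip [93.0, 0.4122, -0.3907, 0.0767, 0.3841, -0.4017, 0.4413, -0.3848]
((412.7591552734375, -393.39166259765625), (16.854162216186523, 57.17969512939453), 89.6763687133789) 0.07875438588588768
rails [206.0, 0.6255, -0.1454, 0.0264, 0.5539, -0.2457, 0.701, -0.0483]
((628.1153564453125, -146.2892608642578), (125.02362060546875, 186.9971923828125), 8.268584251403809) 0.026102660408761302
```

```bash
cat > go.py <<'E'
# go.py x y z psi delta rho  -> row shares from current pose.  psi heading, delta depression (90=down), rho roll about heading axis (deg)
import sys
from h import *
def Rt(psi,delta,rho=0):
    p,d=np.radians(psi),np.radians(delta)
    z=np.array([np.cos(d)*np.cos(p),np.cos(d)*np.sin(p),-np.sin(d)]); y=np.array([-np.sin(p),np.cos(p),0]); x=np.cross(y,z)
    M=R.from_matrix(np.stack([x,y,z],1))
    return R.from_rotvec(np.radians(rho)*np.array([np.cos(p),np.sin(p),0]))*M
def rel(p,Rg,s=None):
    s=s or arm.get_state(); R0=Rw(s["ee_rot"])
    return R0.inv().apply(np.array(p)-np.array(s["eef_pos"]))/0.3,(R0.inv()*Rg).as_rotvec()/np.radians(60)
if __name__=="__main__":
    a=[float(v) for v in sys.argv[1:]]
    s=arm.get_state(); 
    t,r=rel(a[:3],Rt(*a[3:]),s)
    print("shift",np.round(t,3).tolist(),"turn",np.round(r,3).tolist(),"rows>=",int(np.ceil(max(np.linalg.norm(t)*6,np.linalg.norm(r)*60/8.59))))
E
cat > st.py <<'E'
from h import *
s=arm.get_state(); M=Rw(s["ee_rot"]).as_matrix()
np.set_printoptions(precision=4,suppress=True)
print("t",round(s["t"],2),"q",np.array(s["q"]).round(3),"p",np.array(s["eef_pos"]),"z",M[:,2],"y",M[:,1],"F",np.array(s["force"]).round(1),"w",round(s["width"],4))
import json; open("log.txt","a").write(json.dumps([list(s["q"]),list(s["eef_pos"]),M.tolist()])+"\n")
E
python3 st.py; python3 go.py 0.5 -0.4 0.3 0 90; python3 go.py .6 -.25 .3 0 90
```

```text
t 0.2 q [-0.866  0.359  0.011 -0.    -1.224 -0.288] p [ 0.2731 -0.617   0.2259] z [-0.0006  0.0009 -1.    ] y [-0.4048  0.9144  0.0011] F [1.  0.3 0.2] w 0.0878
shift [-0.984, 0.355, -0.247] turn [0.001, -0.0, 0.398] rows>= 7
shift [-1.492, 0.678, -0.246] turn [0.001, -0.0, 0.398] rows>= 10
```

```bash
python3 -m inch '0 -0.9 0.35 -0.3 0 0 0.2; 0 -0.9 0.35 -0.3 0 0 0.2; 0 -0.9 0.35 -0.3 0 0 0.2; 0 -0.9 0.35 -0.3 0 0 0.2; 0 -0.9 0.35 -0.3 0 0 0.2; 0 -0.9 0.35 -0.3 0 0 0.2; 0 -0.9 0.35 -0.3 0 0 0.2'; python3 st.py; python3 go.py 0.6 -0.15 0.3 20 80
```

```text
t: 0.9
eef_pos: [0.4814, -0.4089, 0.3185]
ee_rot: [-3.14, 0.003, -2.93]
force: [-0.1, 0.0, -0.4]
width: 0.0873
t 0.9 q [-0.396  0.243  0.057 -0.    -1.381 -0.963] p [ 0.4814 -0.4089  0.3185] z [ 0.0031 -0.0013 -1.    ] y [-0.2102  0.9777 -0.0019] F [-0.1  0.  -0.4] w 0.0873
shift [-0.568, 0.761, 0.062] turn [-0.013, -0.164, -0.131] rows>= 6
```

```bash
python3 -m inch '0 -0.55 0.8 0 0 -0.2 -0.2; 0 -0.55 0.8 0 0 -0.2 -0.2; 0 -0.55 0.8 0 0 -0.2 -0.2; 0 -0.55 0.8 0 0 -0.2 -0.2; 0 -0.55 0.8 0 0 -0.2 -0.2; 0 -0.55 0.8 0 0 -0.2 -0.2; 0 -0.55 0.8 0 0 -0.2 -0.2'; python3 st.py; python3 go.py 0.5 0.15 0.2 40 75
```

```text
t: 1.6
eef_pos: [0.5907, -0.1392, 0.3161]
ee_rot: [-3.12, 0.208, -2.718]
force: [-0.0, 0.1, -0.1]
width: 0.0876
t 1.6 q [ 0.054  0.094 -0.125 -0.06  -1.151 -1.184] p [ 0.5907 -0.1392  0.3161] z [ 0.1969  0.0651 -0.9783] y [-0.4071  0.9131 -0.0212] F [-0.   0.1 -0.1] w 0.0876
shift [-0.038, 1.012, 0.382] turn [-0.081, -0.054, -0.254] rows>= 7
```

```bash
python3 -m inch '0 0 0.95 0.3 -0.1 -0.15 -0.25; 0 0 0.95 0.3 -0.1 -0.15 -0.25; 0 0 0.95 0.3 -0.1 -0.15 -0.25; 0 0 0.95 0.3 -0.1 -0.15 -0.25; 0 0 0.95 0.3 -0.1 -0.15 -0.25; 0 0 0.95 0.3 -0.1 -0.15 -0.25; 0 0 0.95 0.3 -0.1 -0.15 -0.25; 0 0 0.95 0.3 -0.1 -0.15 -0.25'; python3 st.py
cat > kin.py <<'E'
import numpy as np, json
from scipy.spatial.transform import Rotation as R
from scipy.optimize import least_squares
# a1 d1 L1 e L2 off(lat) Lt ; joints: q1 z, q2 y(+fwd), q3 -y, q4 x(forearm), q5 -y, q6 ?
def fk(q,p):
    a1,d1,L1,e,L2,off,Lt=p
    ry=lambda a:R.from_euler('y',a); 
    T=R.from_euler('z',q[0]); pos=T.apply([a1,off,d1])
    T=T*ry(q[1]); pos=pos+T.apply([0,0,L1])
    T=T*ry(-q[2]); pos=pos+T.apply([L2,0,e])
    T=T*R.from_euler('x',S[0]*q[3])*ry(-q[4])
    # tool z along +x of this frame ; y at q6=0
    T=T*R.from_euler('x',S[1]*q[5])
    pos=pos+T.apply([Lt,0,0])
    M=T.as_matrix(); 
    return pos,T
S=[1,1]
E
cat > fit.py <<'E'
from kin import *
import kin
L=[json.loads(l) for l in open("log.txt")]
best=None
for s0 in (1,-1):
  for s1 in (1,-1):
    kin.S=[s0,s1]
    # orientation const
    Ts=[fk(q,[0]*7)[1].inv()*R.from_matrix(M) for q,p,M in L]
    c=Ts[0]; print(s0,s1,[round(np.degrees((c.inv()*t).magnitude()),2) for t in Ts], c.as_matrix().round(2).tolist())
    r=least_squares(lambda x:np.concatenate([fk(q,x)[0]-p for q,p,M in L]),[0,.4,.4,0,.4,-.19,.2])
    print(r.x.round(4),np.abs(r.fun).max())
E
python3 fit.py
```

```text
t: 2.4
eef_pos: [0.4916, 0.1244, 0.2221]
ee_rot: [3.137, 0.363, -2.444]
force: [1.3, -0.6, 0.4]
width: 0.0877
t 2.4 q [ 0.605 -0.11  -0.584 -0.057 -0.736 -1.441] p [0.4916 0.1244 0.2221] z [ 0.2689  0.2321 -0.9348] y [-0.644   0.765   0.0047] F [ 1.3 -0.6  0.4] w 0.0877
1 1 [np.float64(0.0), np.float64(77.38), np.float64(105.62), np.float64(137.01)] [[0.0, -0.0, 1.0], [-0.84, 0.54, 0.0], [-0.54, -0.84, 0.0]]
[ 0.0782  0.0943  0.4444  0.0265  0.427  -0.1792  0.157 ] 0.017309212384899464
1 -1 [np.float64(0.0), np.float64(0.02), np.float64(6.82), np.float64(6.49)] [[0.0, -0.0, 1.0], [-1.0, 0.0, 0.0], [-0.0, -1.0, -0.0]]
[ 0.0782  0.0943  0.4444  0.0265  0.427  -0.1792  0.157 ] 0.017309212437490257
-1 1 [np.float64(0.0), np.float64(77.38), np.float64(102.71), np.float64(132.17)] [[0.0, -0.0, 1.0], [-0.84, 0.54, 0.0], [-0.54, -0.84, -0.0]]
[ 0.0114  0.1665  0.5607  0.0056  0.4633 -0.1902  0.3152] 0.005195077541228332
-1 -1 [np.float64(0.0), np.float64(0.0), np.float64(0.0), np.float64(0.0)] [[0.0, -0.0, 1.0], [-1.0, 0.0, 0.0], [-0.0, -1.0, -0.0]]
[ 0.0114  0.1665  0.5607  0.0056  0.4633 -0.1902  0.3152] 0.005195077480205479
```

```bash
cat > kin.py <<'E'
import numpy as np, json
from scipy.spatial.transform import Rotation as R
from scipy.optimize import least_squares
S=[-1,-1]; C=R.from_matrix([[0,0,1],[-1,0,0],[0,-1,0]])
LO=np.array([-3.07,-1.43,-1.02,-3.03,-3.05,-3.03]); HI=np.array([3.07,2.12,1.25,1.67,0,3.03])
def fk(q,p):
    a1,d1,L1,e,L2,off,Lt,w4,wz=p
    ry=lambda a:R.from_euler('y',a); 
    T=R.from_euler('z',q[0]); pos=T.apply([a1,off,d1])
    T=T*ry(q[1]); pos=pos+T.apply([0,0,L1])
    T=T*ry(-q[2]); pos=pos+T.apply([L2,0,e])
    T=T*R.from_euler('x',-q[3]); pos=pos+T.apply([0,w4,0])
    T=T*ry(-q[4]); pos=pos+T.apply([0,0,wz])
    T=T*R.from_euler('x',-q[5]); pos=pos+T.apply([Lt,0,0])
    return pos,T*C
def fit():
    L=[json.loads(l) for l in open("log.txt")]
    x0=np.array([0,.17,.56,0,.46,-.19,.3,0,0])
    r=least_squares(lambda x:np.concatenate([1000*(fk(q,x)[0]-p) for q,p,M in L]+[(x-x0)*1]),x0)
    return r.x,np.abs(r.fun[:-9]).max()
def ik(p,Rg,x,q0):
    best=None
    for q in q0:
        f=lambda q:np.concatenate([(fk(q,x)[0]-p)*10,(fk(q,x)[1].inv()*Rg).as_rotvec()*3])
        r=least_squares(f,np.clip(q,LO+.01,HI-.01),bounds=(LO,HI))
        if best is None or r.cost<best.cost: best=r
    return best.x,np.linalg.norm((fk(best.x,x)[0]-p))
E
python3 - <<'E'
from kin import *; from go import Rt
x,e=fit(); print(x.round(4),e)
s0=[[.6,-.1,-.6,-.05,-.7,-1.4],[.6,.5,-.3,-1.5,-1,-1],[.6,.5,-.3,1.,-1,-2],[0.3,.6,0,0,-2,-1.5],[.6,.5,-.3,-1.5,-1,1]]
np.set_printoptions(precision=2,suppress=True)
def tst(n,gp,*a):
    Rg=Rt(*a); p=np.array(gp)+.019*Rg.as_matrix()[:,2]
    q,er=ik(p,Rg,x,s0); ro=np.degrees((fk(q,x)[1].inv()*Rg).magnitude()); print(n,a,q,round(er,3),round(ro,1))
B=[.478,.396,.043]
for d in (20,30,40,50,60):
    for ps in (40,55,70): tst("grasp",B,ps,d)
P=[.62,.2,.12]
for d in (30,45):
  for ps in (0,20,40):
    for rho in (90,120,-90,-120): tst("B",P,ps,d,rho)
for d in (90,120,135,150,160):
    for ps in (10,25,40): tst("A",P,ps,d)
E
```

```text
[ 4.000e-04  1.987e-01  6.017e-01 -1.000e-04  4.635e-01 -1.400e-03
  3.780e-01 -1.904e-01 -3.000e-04] 0.01466295524849004
grasp (40, 20) [ 0.09  0.88 -0.98 -2.57 -1.46  1.74] 0.0 0.0
grasp (55, 20) [ 0.03  0.75 -0.75 -2.19 -1.18  1.51] 0.0 0.0
grasp (70, 20) [ 0.07  0.69 -0.54 -1.85 -1.1   1.22] 0.0 0.0
grasp (40, 30) [ 0.15  0.62 -0.91 -2.58 -1.01  1.54] 0.0 0.0
grasp (55, 30) [ 0.14  0.54 -0.68 -2.12 -0.84  1.23] 0.0 0.0
grasp (70, 30) [ 0.19  0.53 -0.49 -1.74 -0.85  0.94] 0.0 0.0
grasp (40, 40) [ 0.26  0.42 -0.75 -2.44 -0.53  1.23] 0.0 0.0
grasp (55, 40) [ 0.35  0.39 -0.54 -1.84 -0.47  0.72] 0.0 0.0
grasp (70, 40) [ 0.38  0.42 -0.43 -1.5  -0.61  0.54] 0.0 0.0
grasp (40, 50) [ 0.7   0.33 -0.49 -1.55 -0.   -0.03] 0.007 2.9
grasp (55, 50) [ 0.78  0.33 -0.49 -1.05 -0.13 -0.39] 0.0 0.0
grasp (70, 50) [ 0.62  0.36 -0.41 -1.1  -0.42 -0.03] 0.0 0.0
grasp (40, 60) [ 0.98  0.34 -0.72 -0.07 -0.   -1.75] 0.01 8.1
grasp (55, 60) [ 1.    0.34 -0.71 -0.12 -0.   -1.48] 0.002 1.2
grasp (70, 60) [ 0.84  0.35 -0.46 -0.61 -0.33 -0.64] 0.0 0.0
B (0, 30, 90) [-0.34  0.92 -0.76 -2.28 -1.64  0.08] 0.0 0.
[... 1615 characters left out ...]
 0.0
A (10, 120) [ 0.51  0.72  0.3  -0.17 -1.65 -1.88] 0.0 0.0
A (25, 120) [ 0.57  0.72  0.26 -0.07 -1.63 -1.69] 0.0 0.0
A (40, 120) [ 0.63  0.71  0.19  0.03 -1.57 -1.51] 0.0 0.0
A (10, 135) [ 0.48  0.89  0.52 -0.23 -1.96 -1.88] 0.0 0.0
A (25, 135) [ 0.56  0.89  0.47 -0.09 -1.93 -1.69] 0.0 0.0
A (40, 135) [ 0.64  0.87  0.37  0.05 -1.86 -1.51] 0.0 0.0
A (10, 150) [ 0.46  1.05  0.73 -0.32 -2.26 -1.92] 0.0 0.0
A (25, 150) [ 0.55  1.05  0.66 -0.13 -2.22 -1.7 ] 0.0 0.0
A (40, 150) [ 0.64  1.03  0.53  0.06 -2.12 -1.51] 0.0 0.0
A (10, 160) [ 0.45  1.15  0.85 -0.4  -2.45 -1.98] 0.0 0.0
A (25, 160) [ 0.55  1.15  0.77 -0.16 -2.4  -1.72] 0.0 0.0
A (40, 160) [ 0.64  1.12  0.61  0.07 -2.28 -1.51] 0.0 0.0
```

```bash
python3 - <<'E'
from h import *
f=frame("top")
g=lambda U,V,k,u0,v0,z: ray(f,(U+.5)/k-.5+u0,(V+.5)/k-.5+v0,z)
print("orange top",g(105,470,8,150,200,.068),"bottom",g(165,460,8,150,200,.0))
f=frame("wrist"); print(f["fx"],f["cx"],np.array(f["tool_from_camera"]).round(3)); crop(f,"w1",0,0,640,400,1)
from kin import *; from go import Rt
x,e=fit()
np.set_printoptions(precision=2,suppress=True)
s0=[[.8,.35,-.46,-.6,-.33,-.64],[.6,.4,-.4,-1.2,-.5,.3]]
for d in (45,50,55,60,70):
  for ps in (70,80,90,100):
    Rg=Rt(ps,d); p=np.array([.478,.396,.045])+.019*Rg.as_matrix()[:,2]
    q,er=ik(p,Rg,x,s0); print(d,ps,q,round(er,4))
E
```

```text
orange top [0.39455016 0.51874603 0.068     ] bottom [0.39362623 0.51647139 0.        ]
287.7675523651528 315.97657482475506 [[ 0.     0.964  0.267  0.071]
 [ 1.    -0.     0.    -0.   ]
 [ 0.001  0.267 -0.964 -0.158]
 [ 0.     0.     0.     1.   ]]
45 70 [ 0.5   0.38 -0.41 -1.32 -0.5   0.27] 0.0
45 80 [ 0.47  0.42 -0.35 -1.21 -0.65  0.31] 0.0
45 90 [ 0.46  0.46 -0.29 -1.12 -0.78  0.36] 0.0
45 100 [ 0.46  0.5  -0.21 -1.03 -0.91  0.41] 0.0
50 70 [ 0.63  0.36 -0.41 -1.09 -0.42 -0.04] 0.0
50 80 [ 0.57  0.39 -0.35 -1.05 -0.57  0.09] 0.0
50 90 [ 0.54  0.43 -0.29 -0.99 -0.72  0.19] 0.0
50 100 [ 0.53  0.47 -0.22 -0.93 -0.85  0.28] 0.0
55 70 [ 0.74  0.35 -0.43 -0.85 -0.36 -0.35] 0.0
55 80 [ 0.67  0.38 -0.36 -0.87 -0.52 -0.14] 0.0
55 90 [ 0.63  0.41 -0.3  -0.86 -0.66  0.02] 0.0
55 100 [ 0.6   0.45 -0.23 -0.82 -0.79  0.14] 0.0
60 70 [ 0.84  0.35 -0.46 -0.61 -0.33 -0.65] 0.0
60 80 [ 0.76  0.37 -0.38 -0.69 -0.49 -0.37] 0.0
60 90 [ 0.71  0.4  -0.31 -0.71 -0.62 -0.17] 0.0
60 100 [ 0.67  0.43 -0.25 -0.7  -0.75 -0.01] 0.0
70 70 [ 0.94  0.36 -0.49 -0.25 -0.4  -1.07] 0.0
70 80 [ 0.89  0.38 -0.41 -0.35 -0.5  -0.77] 0.0
70 90 [ 0.84  0.4  -0.35 -0.41 -0.6  -0.53] 0.0
70 100 [ 0.81  0.42 -0.29 -0.44 -0.69 -0.32] 0.0
```

View pics/w1.png

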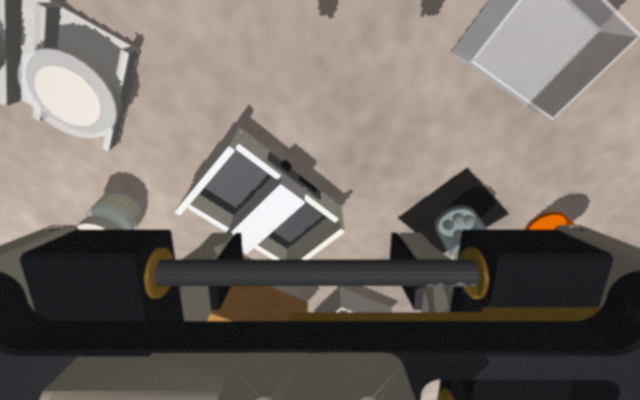

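```bash
cat > gp.py <<'E'
# gp.py gx gy gz psi delta rho back : go with grasp point given, TCP = g + z*(0.019-back)
import sys
from go import *
from kin import fit,ik,fk
a=[float(v) for v in sys.argv[1:]]
Rg=Rt(*a[3:6]); p=np.array(a[:3])+Rg.as_matrix()[:,2]*(0.019-a[6])
s=arm.get_state(); t,r=rel(p,Rg,s); x,_=fit(); q,er=ik(p,Rg,x,[np.array(s["q"])])
print("p",p.round(4).tolist(),"shift",np.round(t,3).tolist(),"turn",np.round(r,3).tolist(),"rows>=",int(np.ceil(max(np.linalg.norm(t)*6,np.linalg.norm(r)*60/8.59))),"q",q.round(2).tolist(),round(er,4))
E
python3 gp.py .478 .397 .045 85 55 0 .11
```

```text
p [0.4735, 0.345, 0.1195] shift [-0.273, 0.609, 0.475] turn [-0.35, -0.221, -0.669] rows>= 6 q [0.58, 0.22, -0.35, -0.73, -0.74, -0.18] 0.0
```

```bash
python3 -m inch '0 -0.27 0.61 0.3 -0.35 -0.22 -0.67; 0 -0.27 0.61 0.3 -0.35 -0.22 -0.67; 0 -0.27 0.61 0.3 -0.35 -0.22 -0.67; 0 -0.27 0.61 0.3 -0.35 -0.22 -0.67; 0 -0.27 0.61 0.3 -0.35 -0.22 -0.67; 0 -0.27 0.61 0.3 -0.35 -0.22 -0.67; 0 -0.27 0.61 0.3 -0.35 -0.22 -0.67; 0 -0.27 0.61 0.47 -0.35 -0.22 -0.67; 0 -0.27 0.61 0.47 -0.35 -0.22 -0.67'; python3 st.py; python3 gp.py .478 .397 .045 85 55 0 0.0
python3 - <<'E'
from h import *
f=frame("wrist"); crop(f,"w2",0,0,640,400,1)
f=frame("top"); crop(f,"t2",130,150,330,300,4)
E
```

```text
t: 3.4
eef_pos: [0.4715, 0.3425, 0.1136]
ee_rot: [3.13, 0.603, -1.67]
force: [-1.2, -1.7, -1.0]
width: 0.0876
t 3.4 q [ 0.583  0.222 -0.357 -0.731 -0.735 -0.187] p [0.4715 0.3425 0.1136] z [ 0.0445  0.5656 -0.8235] y [-0.9957  0.0923  0.0095] F [-1.2 -1.7 -1. ] w 0.0876
p [0.4789, 0.4079, 0.0294] shift [-0.021, -0.007, 0.355] turn [0.005, -0.007, -0.009] rows>= 3 q [0.65, 0.39, -0.33, -0.87, -0.59, -0.06] 0.0
```

View pics/w2.png

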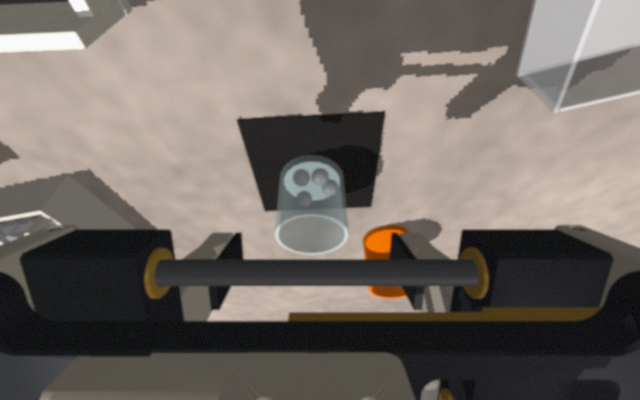

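View pics/t2.png

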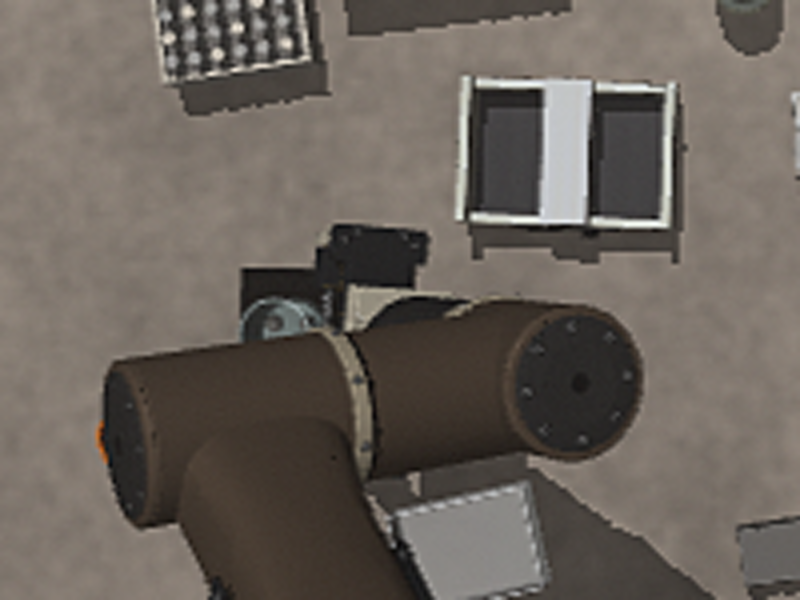

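```bash
python3 - <<'E'
from h import *
f=frame("wrist"); print(ray(f,311.5,234,.071), ray(f,313,183,.008), [ray(f,*q,.003)for q in((239,118),(384,111),(372,207),(266,211))])
E
```

```text
[0.48177536 0.4019807  0.071     ] [0.48095126 0.40471596 0.008     ] [array([0.53474069, 0.32681526, 0.003     ]), array([0.41600063, 0.33115665, 0.003     ]), array([0.41826849, 0.45578082, 0.003     ]), array([0.54032681, 0.45175219, 0.003     ])]
```

```bash
python3 gp.py .480 .400 .043 85 55 0 0.0; python3 -m inch '0 -0.02 -0.01 0.36 0 0 0; 0 -0.02 -0.01 0.36 0 0 0; 0 -0.02 -0.01 0.36 0 0 0; 0 -0.02 -0.01 0.36 0 0 0; 0 -0.02 -0.01 0.36 0 0 0'; python3 st.py
```

```text
p [0.4809, 0.4109, 0.0274] shift [-0.007, -0.009, 0.384] turn [0.0, -0.002, -0.001] rows>= 3 q [0.65, 0.4, -0.32, -0.87, -0.59, -0.06] 0.0
t: 4.05
eef_pos: [0.481, 0.4111, 0.0377]
ee_rot: [-3.139, 0.611, -1.655]
force: [-0.5, -0.5, -0.4]
width: 0.0877
t 4.05 q [ 0.656  0.383 -0.321 -0.847 -0.599 -0.088] p [0.481  0.4111 0.0377] z [ 0.0504  0.5715 -0.819 ] y [-0.9964  0.0852 -0.0019] F [-0.5 -0.5 -0.4] w 0.0877
```

```bash
python3 -m inch '0 0.015 0 0.025 0 0 0; 0 0.015 0 0.025 0 0 0; 0.4 0.015 0 0.025 0 0 0; 0.6 0.015 0 0.025 0 0 0; 1 0.015 0 0.025 0 0 0; 1 0.015 0 0.025 0 0 0; 1 0.015 0 0.025 0 0 0; 1 0.015 0 0.025 0 0 0; 1 0.015 0 0.025 0 0 0; 1 0.015 0 0.025 0 0 0' 25; python3 st.py
```

```text
t: 5.05
eef_pos: [0.4804, 0.4118, 0.0266]
ee_rot: [3.141, 0.609, -1.656]
force: [0.7, -1.5, 2.8]
width: 0.0606
t 5.05 q [ 0.652  0.401 -0.321 -0.865 -0.591 -0.063] p [0.4804 0.4118 0.0266] z [ 0.0486  0.5704 -0.8199] y [-0.9964  0.0853  0.0003] F [ 0.7 -1.5  2.8] w 0.0606
```

```bash
python3 -m inch '1 -0.19 0 -0.27 0 0 0; 1 -0.19 0 -0.27 0 0 0; 1 -0.19 0 -0.27 0 0 0; 1 -0.19 0 -0.27 0 0 0'; python3 st.py; python3 - <<'E'
import numpy as np
C=np.load("pics/topcloud.npy")
for n,(u0,v0,u1,v1) in dict(box=(205,98,270,158),tubes=(165,138,212,176),jar=(305,130,330,165),bottle=(430,135,455,170)).items():
    p=C[v0:v1,u0:u1].reshape(-1,3);p=p[p[:,2]>.02]; print(n,np.percentile(p,[2,98],axis=0).round(3).tolist(),p.max(0).round(3), p.min(0).round(3))
E
```

```text
t: 5.45
eef_pos: [0.4798, 0.4126, 0.1266]
ee_rot: [-3.141, 0.611, -1.655]
force: [-1.2, 0.3, -3.4]
width: 0.0605
t 5.45 q [ 0.701  0.247 -0.3   -0.693 -0.687 -0.314] p [0.4798 0.4126 0.1266] z [ 0.0487  0.5716 -0.8191] y [-0.9964  0.0844 -0.0003] F [-1.2  0.3 -3.4] w 0.0605
box [[0.789, 0.161, 0.03], [0.917, 0.361, 0.096]] [0.925 0.381 0.101] [0.74  0.155 0.02 ]
tubes [[0.702, 0.372, 0.027], [0.796, 0.502, 0.065]] [0.801 0.511 0.097] [0.697 0.343 0.02 ]
jar [[0.751, -0.033, 0.025], [0.803, 0.019, 0.076]] [0.804 0.023 0.08 ] [ 0.75  -0.037  0.023]
bottle [[0.713, -0.465, 0.025], [0.771, -0.409, 0.134]] [ 0.774 -0.408  0.136] [ 0.712 -0.471  0.02 ]
```

```bash
python3 gp.py .56 .30 .21 40 75 0 0;  python3 - <<'E'
from kin import *; from go import Rt
x,e=fit(); print(e)
np.set_printoptions(precision=2,suppress=True)
q=[.7,.247,-.3,-.69,-.687,-.31]
for g,ps,d in [((.56,.3,.21),40,75),((.59,.23,.2),15,95),((.592,.202,.16),-3,120),((.592,.202,.13),-3,140),((.592,.202,.115),-3,150),((.592,.202,.115),-3,160),((.592,.202,.115),-3,165)]:
    Rg=Rt(ps,d); p=np.array(g)+.019*Rg.as_matrix()[:,2]
    q,er=ik(p,Rg,x,[q]); print(d,ps,q,round(er,4))
E
```

```text
p [0.5638, 0.3032, 0.1916] shift [0.154, -0.31, -0.372] turn [0.319, 0.316, 0.686] rows>= 6 q [0.82, 0.18, -0.36, 0.04, -0.77, -1.72] 0.0
0.0006511467314229691
75 40 [ 0.82  0.18 -0.36  0.04 -0.77 -1.72] 0.0
95 15 [ 0.66  0.37 -0.06 -0.04 -1.22 -1.95] 0.0
120 -3 [ 0.48  0.64  0.27 -0.26 -1.66 -2.07] 0.0
140 -3 [ 0.41  0.87  0.52 -0.39 -2.01 -2.06] 0.0
150 -3 [ 0.39  0.98  0.63 -0.47 -2.17 -2.08] 0.0
160 -3 [ 0.37  1.07  0.74 -0.57 -2.35 -2.14] 0.0
165 -3 [ 0.36  1.12  0.79 -0.63 -2.43 -2.18] 0.0
```

Feasible throughout. Transfer toward the bath with moderate tilt.

```bash
python3 -m inch '1 0.04 -0.08 -0.1 0.08 0.08 0.17; 1 0.08 -0.16 -0.19 0.16 0.16 0.34; 1 0.12 -0.23 -0.28 0.24 0.24 0.51; 1 0.15 -0.31 -0.37 0.32 0.32 0.69; 1 0.15 -0.31 -0.37 0.32 0.32 0.69; 1 0.15 -0.31 -0.37 0.32 0.32 0.69; 1 0.15 -0.31 -0.37 0.32 0.32 0.69; 1 0.15 -0.31 -0.37 0.32 0.32 0.69; 1 0.15 -0.31 -0.37 0.32 0.32 0.69'; python3 st.py;  python3 gp.py .592 .202 .17 -3 105 0 0
```

```text
t: 6.35
eef_pos: [0.5634, 0.3039, 0.1886]
ee_rot: [-3.142, 0.253, -2.446]
force: [0.3, -0.9, -2.5]
width: 0.0605
t 6.35 q [ 0.818  0.19  -0.36   0.044 -0.771 -1.721] p [0.5634 0.3039 0.1886] z [ 0.1919  0.16   -0.9683] y [-0.6405  0.768  -0.    ] F [ 0.3 -0.9 -2.5] w 0.0605
p [0.5871, 0.2023, 0.1516] shift [0.182, -0.311, 0.08] turn [-0.003, 0.468, 0.721] rows>= 7 q [0.55, 0.48, 0.05, -0.15, -1.37, -2.13] 0.0
```

```bash
python3 -m inch '1 0.03 -0.05 0.01 0 0.08 0.12; 1 0.06 -0.1 0.02 0 0.16 0.24; 1 0.09 -0.15 0.04 0 0.24 0.36; 1 0.12 -0.21 0.05 0 0.32 0.48; 1 0.15 -0.26 0.07 0 0.4 0.6; 1 0.18 -0.31 0.08 0 0.47 0.72; 1 0.18 -0.31 0.08 0 0.47 0.72; 1 0.18 -0.31 0.08 0 0.47 0.72; 1 0.18 -0.31 0.08 0 0.47 0.72'; python3 st.py;  python3 gp.py .592 .202 .125 -3 135 0 0
python3 - <<'E'
from h import *
f=frame("top"); crop(f,"t3",180,90,380,240,4)
f=frame("scene"); crop(f,"s3",220,120,500,320,3)
E
```

```text
t: 7.25
eef_pos: [0.5881, 0.2033, 0.1539]
ee_rot: [-3.141, -0.259, 3.09]
force: [0.5, -1.2, -2.1]
width: 0.0606
t 7.25 q [ 0.552  0.475  0.057 -0.148 -1.37  -2.128] p [0.5881 0.2033 0.1539] z [-0.2559  0.0121 -0.9666] y [ 0.0512  0.9987 -0.001 ] F [ 0.5 -1.2 -2.1] w 0.0606
p [0.5786, 0.2027, 0.1116] shift [-0.005, -0.003, 0.144] turn [-0.001, 0.503, 0.0] rows>= 4 q [0.43, 0.82, 0.45, -0.35, -1.9, -2.04] 0.0
```

View pics/s3.png

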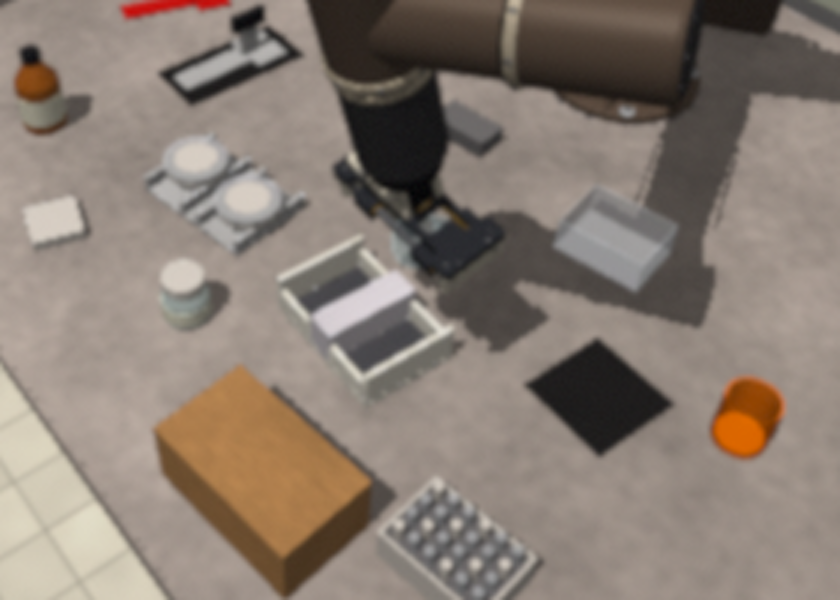

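```bash
python3 -m inch '1 0 0 0.05 0 0.1 0; 1 0 0 0.09 0 0.2 0; 1 0 0 0.13 0 0.3 0; 1 0 0 0.14 0 0.4 0; 1 0 0 0.14 0 0.46 0;  1 0 0 0.14 0 0.5 0; 1 0 0 0.14 0 0.5 0; 1 0 0 0.14 0 0.5 0'; python3 st.py;  python3 gp.py .592 .202 .118 -3 150 0 0;python3 gp.py .592 .202 .115 -3 160 0 0
```

```text
t: 8.15
eef_pos: [0.5775, 0.2041, 0.1134]
ee_rot: [-3.139, -0.781, 3.088]
force: [-0.2, -0.1, -1.9]
width: 0.0608
t 8.15 q [ 0.432  0.815  0.444 -0.353 -1.901 -2.048] p [0.5775 0.2041 0.1134] z [-0.7033  0.0353 -0.71  ] y [ 0.0521  0.9986 -0.0019] F [-0.2 -0.1 -1.9] w 0.0608
p [0.5756, 0.2029, 0.1085] shift [-0.007, -0.004, 0.016] turn [-0.001, 0.254, -0.001] rows>= 2 q [0.39, 0.98, 0.63, -0.47, -2.17, -2.08] 0.0
p [0.5742, 0.2029, 0.1085] shift [-0.004, -0.004, 0.019] turn [-0.001, 0.421, -0.001] rows>= 3 q [0.37, 1.07, 0.74, -0.57, -2.35, -2.14] 0.0
```

Now the slow pour.

```bash
python3 -m inch '1 0 0 0.01 0 0.05 0; 1 0 0 0.01 0 0.1 0; 1 0 0 0.01 0 0.15 0; 1 0 0 0.02 0 0.2 0; 1 0 0 0.02 0 0.22 0; 1 0 0 0.02 0 0.25 0; 1 0 0 0.02 0 0.28 0; 1 0 0 0.02 0 0.31 0; 1 0 0 0.02 0 0.34 0; 1 0 0 0.02 0 0.37 0; 1 0 0 0.02 0 0.4 0; 1 0 0 0.02 0 0.42 0'; python3 -m inch '1 0 0 0 0 0 0; 1 0 0 0 0 0 0; 1 0 0 0 0 0 0;1 0 0 0 0 0 0; 1 0 0 0 0 0 0'; python3 st.py
python3 - <<'E'
from h import *
f=frame("top"); crop(f,"t4",180,90,380,240,4)
f=frame("scene"); crop(f,"s4",280,160,460,300,4)
E
```

```text
t: 9.35
eef_pos: [0.5732, 0.2043, 0.1099]
ee_rot: [-3.136, -1.222, 3.083]
force: [0.0, -0.3, -0.7]
width: 0.0605
t: 9.85
eef_pos: [0.5733, 0.2038, 0.1094]
ee_rot: [-3.135, -1.222, 3.082]
force: [0.1, 0.2, -1.7]
width: 0.0607
t 9.85 q [ 0.369  1.071  0.739 -0.567 -2.346 -2.144] p [0.5733 0.2038 0.1094] z [-0.9386  0.0489 -0.3414] y [ 0.0529  0.9986 -0.0023] F [ 0.1  0.2 -1.7] w 0.0607
```

View pics/s4.png

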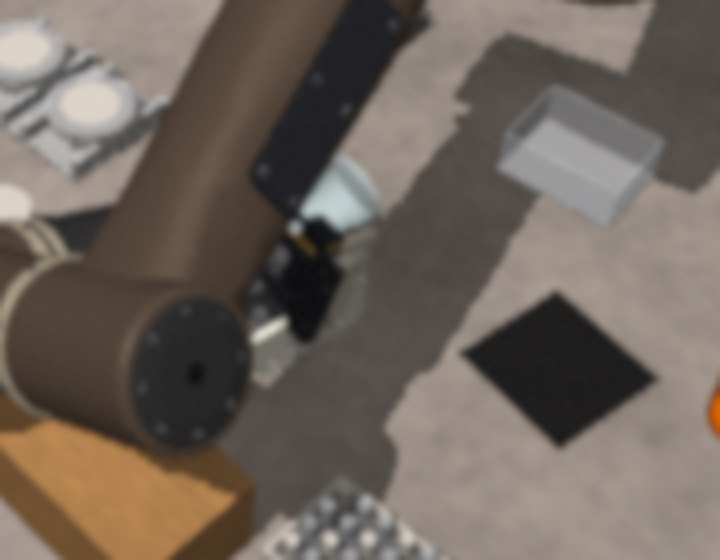

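View pics/t4.png

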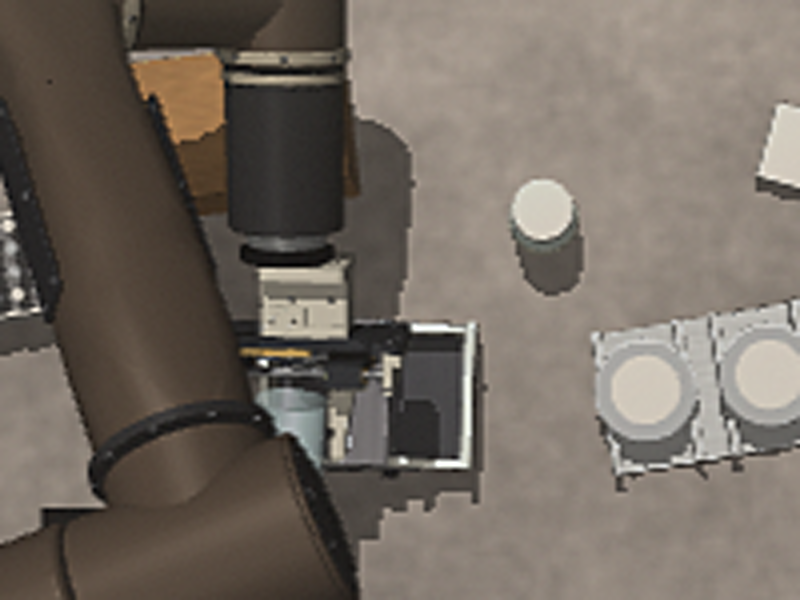

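```bash
python3 gp.py .592 .202 .17 -3 105 0 0; python3 -m inch '1 0.1 0 -0.05 0 -0.14 0; 1 0.15 0 -0.1 0 -0.28 0; 1 0.15 0 -0.1 0 -0.42 0; 1 0.15 0 -0.12 0 -0.56 0; 1 0.15 0 -0.12 0 -0.7 0; 1 0.15 0 -0.12 0 -0.84 0; 1 0.15 0 -0.12 0 -0.92 0; 1 0.15 0 -0.12 0 -0.92 0; 1 0.15 0 -0.12 0 -0.92 0'; python3 st.py;  python3 gp.py .56 .30 .21 40 75 0 0
```

```text
p [0.5871, 0.2023, 0.1516] shift [0.117, -0.003, -0.092] turn [-0.001, -0.918, -0.002] rows>= 7 q [0.55, 0.48, 0.05, -0.15, -1.37, -2.13] 0.0
t: 10.85
eef_pos: [0.5911, 0.2031, 0.1648]
ee_rot: [-3.14, -0.26, 3.089]
force: [-0.0, 0.6, -1.3]
width: 0.0606
t 10.85 q [ 0.549  0.472  0.077 -0.147 -1.394 -2.131] p [0.5911 0.2031 0.1648] z [-0.2568  0.0116 -0.9664] y [ 0.0521  0.9986 -0.0019] F [-0.   0.6 -1.3] w 0.0606
p [0.5638, 0.3032, 0.1916] shift [0.128, 0.328, -0.059] turn [-0.002, -0.475, -0.724] rows>= 7 q [0.82, 0.18, -0.36, 0.04, -0.77, -1.72] 0.0
```

```bash
python3 -m inch '1 0.03 0.1 -0.05 0 -0.12 -0.15; 1 0.07 0.2 -0.06 0 -0.24 -0.3; 1 0.1 0.33 -0.06 0 -0.36 -0.45; 1 0.13 0.33 -0.06 0 -0.47 -0.6; 1 0.13 0.33 -0.06 0 -0.47 -0.72; 1 0.13 0.33 -0.06 0 -0.47 -0.72; 1 0.13 0.33 -0.06 0 -0.47 -0.72; 1 0.13 0.33 -0.06 0 -0.47 -0.72; 1 0.13 0.33 -0.06 0 -0.47 -0.72'; python3 st.py;  python3 gp.py .476 .389 .12 85 55 0 0
python3 - <<'E'
from h import *
f=frame("top"); crop(f,"t5",230,150,330,220,8)
f=frame("wrist"); crop(f,"w5",0,0,640,400,1)
E
```

```text
t: 11.75
eef_pos: [0.5649, 0.3037, 0.1903]
ee_rot: [-3.141, 0.253, -2.452]
force: [-0.1, 0.9, -1.8]
width: 0.0603
t 11.75 q [ 0.817  0.19  -0.357  0.046 -0.774 -1.727] p [0.5649 0.3037 0.1903] z [ 0.1937  0.1592 -0.9681] y [-0.6362  0.7715 -0.0004] F [-0.1  0.9 -1.8] w 0.0603
p [0.4769, 0.3999, 0.1044] shift [0.093, 0.434, 0.271] turn [-0.32, -0.323, -0.692] rows>= 6 q [0.67, 0.27, -0.32, -0.73, -0.67, -0.24] 0.0
```

View pics/t5.png

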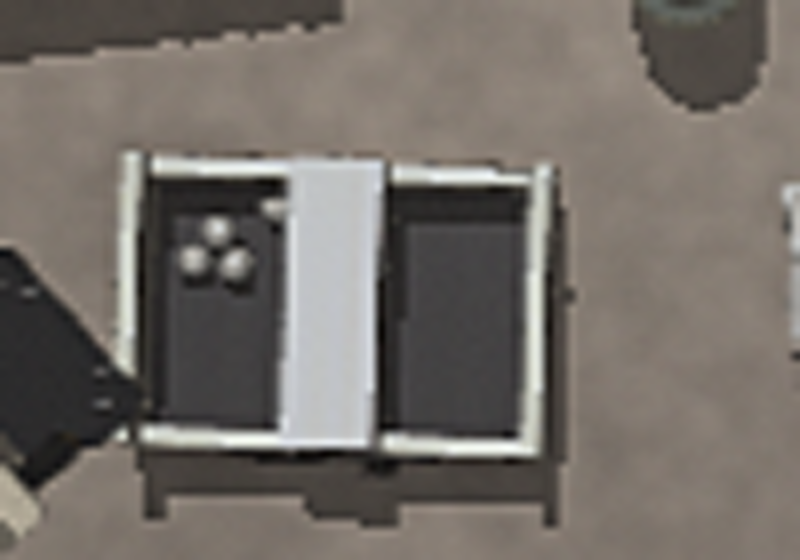

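View pics/w5.png

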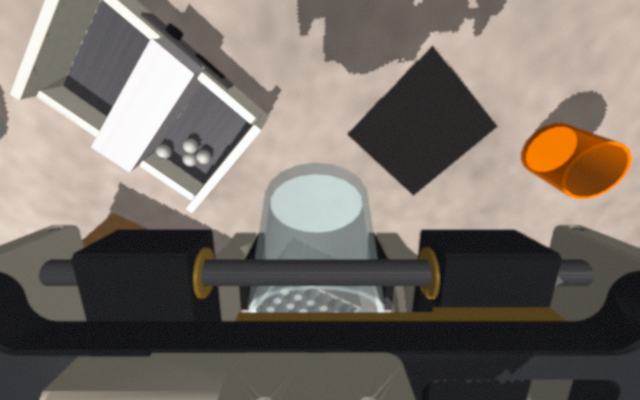

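```bash
python3 - <<'E'
import cv2,numpy as np
a=cv2.imread("pics/w2.png")[140:260,260:370]; b=cv2.imread("pics/w1.png")[190:260,420:500]
a=cv2.resize(a,None,fx=5,fy=5,interpolation=cv2.INTER_CUBIC); b=cv2.resize(b,(200,175))
c=cv2.imread("pics/w5.png")[120:180,140:240]; c=cv2.resize(c,(240,144))
o=np.zeros((600,800,3),np.uint8); o[:a.shape[0],:a.shape[1]]=a; o[:175,560:760]=b; o[200:344,560:800]=c
cv2.imwrite("pics/cnt.png",o)
E
```

```text
(no output)
```

View pics/cnt.png

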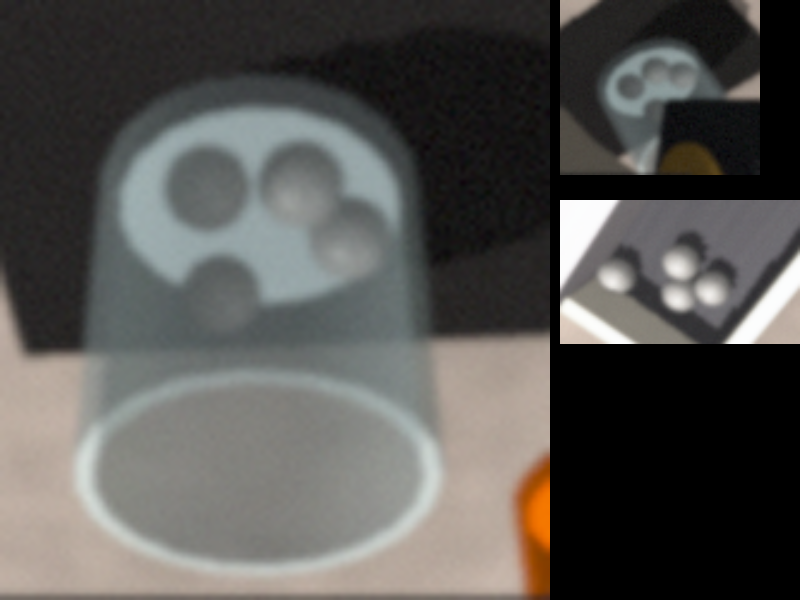

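All four beads (4 before, 4 in the left trough, beaker empty). Return the beaker.

```bash
python3 -m inch '1 0.03 0.1 0 -0.05 -0.05 -0.12; 1 0.06 0.2 0 -0.1 -0.1 -0.24; 1 0.09 0.3 0.06 -0.16 -0.16 -0.36; 1 0.09 0.43 0.13 -0.21 -0.21 -0.48; 1 0.09 0.43 0.2 -0.27 -0.27 -0.6; 1 0.09 0.43 0.27 -0.32 -0.32 -0.69; 1 0.09 0.43 0.27 -0.32 -0.32 -0.69; 1 0.09 0.43 0.27 -0.32 -0.32 -0.69; 1 0.09 0.43 0.27 -0.32 -0.32 -0.69; 1 0.09 0.43 0.27 -0.32 -0.32 -0.69'; python3 st.py;  python3 gp.py .476 .389 .044 85 55 0 0
```

```text
t: 12.85
eef_pos: [0.4779, 0.399, 0.1052]
ee_rot: [3.139, 0.608, -1.659]
force: [-0.6, -0.0, -0.5]
width: 0.0604
t 12.85 q [ 0.673  0.268 -0.321 -0.729 -0.673 -0.25 ] p [0.4779 0.399  0.1052] z [ 0.0483  0.5694 -0.8207] y [-0.9962  0.0872  0.0019] F [-0.6 -0.  -0.5] w 0.0604
p [0.4769, 0.3999, 0.0284] shift [0.144, 0.003, 0.211] turn [0.001, -0.003, -0.001] rows>= 2 q [0.63, 0.39, -0.34, -0.87, -0.6, -0.04] 0.0
```

```bash
python3 -m inch '1 0.04 0 0.06 0 0 0; 1 0.08 0 0.12 0 0 0; 1 0.11 0 0.16 0 0 0; 1 0.13 0 0.19 0 0 0; 1 0.14 0 0.2 0 0 0; 1 0.145 0 0.21 0 0 0; 1 0.145 0 0.21 0 0 0; 1 0.145 0 0.21 0 0 0'; python3 st.py
```

```text
t: 13.65
eef_pos: [0.4776, 0.3998, 0.0297]
ee_rot: [-3.142, 0.61, -1.656]
force: [-0.1, -0.3, -1.1]
width: 0.0606
t 13.65 q [ 0.635  0.388 -0.334 -0.867 -0.6   -0.048] p [0.4776 0.3998 0.0297] z [ 0.0488  0.5707 -0.8197] y [-0.9964  0.0852 -0.    ] F [-0.1 -0.3 -1.1] w 0.0606
```

```bash
python3 -m inch '1 0.005 0 0.007 0 0 0; 1 0.006 0 0.008 0 0 0; 1 0.006 0 0.008 0 0 0; 1 0.006 0 0.008 0 0 0; 0.6 0.006 0 0.008 0 0 0; 0.3 0.006 0 0.008 0 0 0; 0 0.006 0 0.008 0 0 0; 0 0.006 0 0.008 0 0 0; 0 0.006 0 0.008 0 0 0; 0 0.006 0 0.008 0 0 0'; python3 st.py; python3 -m inch '0 0 0 -0.1 0 0 0; 0 0 0 -0.2 0 0 0; 0 0 0 -0.3 0 0 0; 0 -0.05 0 -0.4 0 0 0;  0 -0.1 0 -0.6 0 0 0; 0 -0.1 0 -0.6 0 0 0; 0 -0.1 0 -0.6 0 0 0'; python3 st.py
python3 - <<'E'
from h import *
f=frame("wrist"); crop(f,"w6",0,0,640,400,1)
E
```

```text
t: 14.65
eef_pos: [0.4772, 0.3994, 0.0257]
ee_rot: [3.14, 0.609, -1.657]
force: [0.4, -0.6, -0.4]
width: 0.0852
t 14.65 q [ 0.633  0.394 -0.335 -0.873 -0.598 -0.039] p [0.4772 0.3994 0.0257] z [ 0.048   0.5701 -0.8202] y [-0.9963  0.0854  0.001 ] F [ 0.4 -0.6 -0.4] w 0.0852
t: 15.35
eef_pos: [0.4717, 0.3214, 0.1938]
ee_rot: [-3.137, 0.612, -1.654]
force: [-0.7, 0.4, -0.5]
width: 0.0876
t 15.35 q [ 0.565  0.102 -0.317 -0.645 -0.859 -0.291] p [0.4717 0.3214 0.1938] z [ 0.0522  0.5724 -0.8183] y [-0.9963  0.0856 -0.0038] F [-0.7  0.4 -0.5] w 0.0876
```

View pics/w6.png

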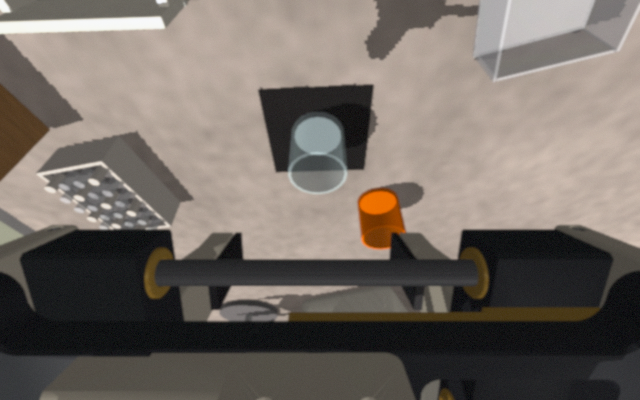

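```bash
cat > dn.py <<'E'
# dn.py x y z yaw : TCP target, tool straight down with tool x at yaw (deg)
import sys
from go import *
from kin import fit,ik,fk
a=[float(v) for v in sys.argv[1:]]
Rg=Rt(a[3]+180,90); p=np.array(a[:3])
s=arm.get_state(); t,r=rel(p,Rg,s); x,_=fit(); q,er=ik(p,Rg,x,[np.array(s["q"])])
print("shift",np.round(t,3).tolist(),"mm",np.round(t*300,1).tolist(),"turn",np.round(r,3).tolist(),"rows>=",int(np.ceil(max(np.linalg.norm(t)*6,np.linalg.norm(r)*60/8.59))),"q",q.round(2).tolist(),round(er,4))
E
python3 dn.py .48 .1 .25 -40; python3 - <<'E'
from h import *
f=frame("top"); crop(f,"t6",380,190,500,280,6)
for n,px in dict(sponge=[(315,278),(343,296)],pen=[(364,265),(394,287)],tray=[(229,274),(267,305)]).items(): print(n,[ray(f,*q,.01).round(3) for q in px])
C=cloud(f)
for n,(u0,v0,u1,v1) in dict(sponge=(312,272,346,300),pen=(360,260,398,292),tray=(225,268,270,308)).items():
    p=C[v0:v1,u0:u1].reshape(-1,3);p=p[p[:,2]>.004]; print(n,np.percentile(p,[2,98],axis=0).round(3).tolist())
E
```

```text
shift [0.489, -0.094, -0.579] mm [146.7, -28.1, -173.7] turn [-0.28, 0.537, -0.885] rows>= 8 q [0.61, 0.03, -0.35, -0.0, -1.19, 0.27] 0.0
sponge [array([0.311, 0.005, 0.01 ]), array([ 0.247, -0.091,  0.01 ])]
pen [array([ 0.353, -0.167,  0.01 ]), array([ 0.275, -0.27 ,  0.01 ])]
tray [array([0.331, 0.306, 0.01 ]), array([0.221, 0.175, 0.01 ])]
sponge [[0.241, -0.09, 0.004], [0.324, 0.009, 0.037]]
pen [[0.264, -0.274, 0.004], [0.368, -0.156, 0.017]]
tray [[0.235, 0.138, 0.004], [0.406, 0.302, 0.679]]
```

View pics/t6.png

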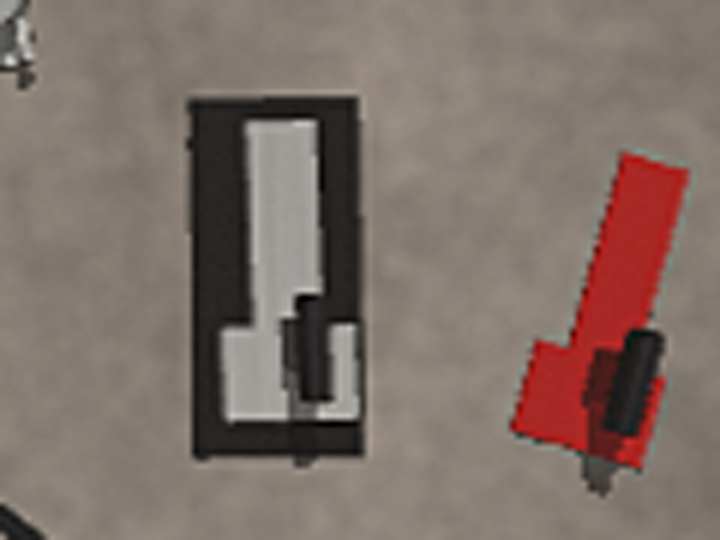

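```bash
python3 -m inch '0 0.49 -0.09 -0.58 -0.28 0.54 -0.88; 0 0.49 -0.09 -0.58 -0.28 0.54 -0.88; 0 0.49 -0.09 -0.58 -0.28 0.54 -0.88; 0 0.49 -0.09 -0.58 -0.28 0.54 -0.88; 0 0.49 -0.09 -0.58 -0.28 0.54 -0.88; 0 0.49 -0.09 -0.58 -0.28 0.54 -0.88; 0 0.49 -0.09 -0.58 -0.28 0.54 -0.88; 0 0.49 -0.09 -0.58 -0.28 0.54 -0.88; 0 0.49 -0.09 -0.58 -0.28 0.54 -0.88; 0 0.49 -0.09 -0.58 -0.28 0.54 -0.88'; python3 st.py;  python3 dn.py .47 -.18 .22 0; python3 dn.py .412 -.392 .2 0
```

```text
t: 16.45
eef_pos: [0.4783, 0.1002, 0.2478]
ee_rot: [3.135, 0.001, -0.704]
force: [-0.1, 0.6, -0.6]
width: 0.0879
t 16.45 q [ 0.61   0.037 -0.348  0.001 -1.192  0.257] p [0.4783 0.1002 0.2478] z [-0.0052 -0.0043 -1.    ] y [-0.6469 -0.7625  0.0067] F [-0.1  0.6 -0.6] w 0.0879
shift [0.583, 0.73, 0.097] mm [175.0, 218.9, 29.1] turn [0.006, 0.003, -0.672] rows>= 6 q [0.03, 0.08, -0.37, 0.0, -1.12, 1.55] 0.0
shift [0.893, 1.393, 0.168] mm [268.0, 417.9, 50.3] turn [0.006, 0.003, -0.672] rows>= 10 q [-0.42, 0.2, -0.27, -0.0, -1.1, 1.99] 0.0
```

```bash
python3 -m inch '0 0.58 0.73 0.1 0 0 -0.67; 0 0.58 0.73 0.1 0 0 -0.67; 0 0.58 0.73 0.1 0 0 -0.67; 0 0.58 0.73 0.1 0 0 -0.67; 0 0.58 0.73 0.1 0 0 -0.67; 0 0.58 0.73 0.1 0 0 -0.67; 0 0.58 0.73 0.1 0 0 -0.67; 0 0.58 0.73 0.1 0 0 -0.67'; python3 dn.py .412 -.392 .2 0
```

```text
t: 17.25
eef_pos: [0.4692, -0.1821, 0.2194]
ee_rot: [3.138, 0.004, -0.008]
force: [-1.1, -0.4, -1.3]
width: 0.0874
shift [-0.185, 0.701, 0.068] mm [-55.5, 210.3, 20.3] turn [0.003, 0.004, -0.007] rows>= 5 q [-0.42, 0.2, -0.27, 0.0, -1.1, 1.99] 0.0
```

```bash
python3 - <<'E'
from h import *
f=frame("wrist"); crop(f,"w7",0,0,640,400,1); np.savez("pics/w7.npz",wc=f["wc"],rz=f["range_z"],img=f["img"],k=[f["fx"],f["fy"],f["cx"],f["cy"]])
E
python3 -m inch '0 -0.19 0.7 0.05 0 0 0; 0 -0.19 0.7 0.05 0 0 0; 0 -0.19 0.7 0.05 0 0 0; 0 -0.19 0.7 0.05 0 0 0; 0 -0.19 0.7 0.05 0 0 0; 0 -0.19 0.7 0.05 0 0 0; 0 -0.19 0.7 0.05 0 0 0'; python3 st.py
python3 - <<'E'
from h import *
f=frame("wrist"); crop(f,"w8",0,0,640,400,1); np.savez("pics/w8.npz",wc=f["wc"],rz=f["range_z"],img=f["img"],k=[f["fx"],f["fy"],f["cx"],f["cy"]])
E
```

```text
t: 18.0
eef_pos: [0.4129, -0.3893, 0.2063]
ee_rot: [3.138, 0.002, -0.003]
force: [-0.1, 1.1, -0.9]
width: 0.0875
t 18.0 q [-0.408  0.197 -0.262  0.005 -1.113  1.974] p [ 0.4129 -0.3893  0.2063] z [-0.0024 -0.0036 -1.    ] y [-0.0025 -1.      0.0036] F [-0.1  1.1 -0.9] w 0.0875
```

View pics/w7.png

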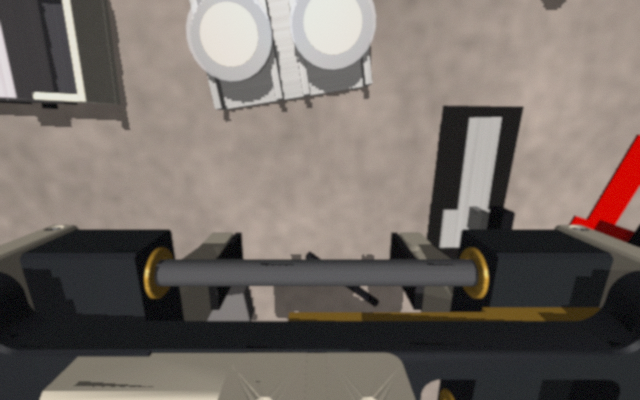

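View pics/w8.png

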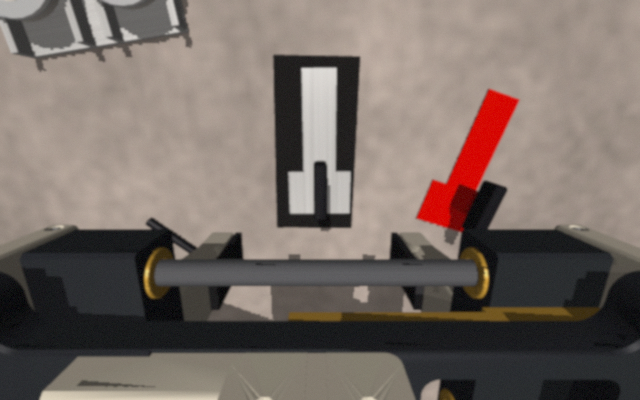

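```bash
python3 - <<'E'
from h import *
def ld(n):
    d=np.load(f"pics/{n}.npz"); k=d["k"]; return dict(wc=d["wc"],range_z=d["rz"],img=d["img"],fx=k[0],fy=k[1],cx=k[2],cy=k[3])
f=ld("w8"); P=lambda n,x:print(n,np.round(x,4).tolist())
P("tip",[ray(f,*q,.006) for q in((301.5,67),(337,67))]); P("heel",[ray(f,*q,.006) for q in((288,171.5),(350,170.5),(351.5,213.5),(288.5,214))])
P("grip",[ray(f,*q,.079) for q in((314,162),(326,162),(327,222),(315,222))])
C=cloud(f); p=C.reshape(-1,3); m=(p[:,2]>.07)&(p[:,2]<.085)&(p[:,1]>-.43)&(p[:,1]<-.36)&(p[:,0]<.47)&(p[:,0]>.36); p=p[m]; print(len(p)); print(cv2.minAreaRect((p[:,:2]*1000).astype(np.float32)),p[:,2].mean())
p=C.reshape(-1,3); m=(p[:,2]>.004)&(p[:,2]<.02)&(p[:,1]>-.46)&(p[:,1]<-.33)&(p[:,0]<.57)&(p[:,0]>.43); p=p[m]; print(len(p),cv2.minAreaRect((p[:,:2]*1000).astype(np.float32)),p[:,2].mean())
P("lmat",[ray(f,*q,.003) for q in((275,56),(359,57),(351,227),(278,226))])
f=ld("w7"); C=cloud(f)
p=C.reshape(-1,3)
for n,(ylo,yhi) in dict(d1=(-.145,-.04),d2=(-.25,-.15)).items():
    m=(p[:,2]>.038)&(p[:,2]<.046)&(p[:,1]>ylo)&(p[:,1]<yhi)&(p[:,0]>.55); q=p[m]; print(n,len(q),q[:,2].mean(),q.min(0).round(4),q.max(0).round(4), cv2.minEnclosingCircle((q[:,:2]*1000).astype(np.float32)))
P("rack front corners",[ray(f,*q,.006) for q in((217,109),(371,88))])
E
```

```text
tip [[0.5458, -0.3739, 0.006], [0.5457, -0.4145, 0.006]]
heel [[0.4252, -0.355, 0.006], [0.4262, -0.4329, 0.006], [0.3694, -0.4366, 0.006], [0.3691, -0.354, 0.006]]
grip [[0.447, -0.388, 0.079], [0.4469, -0.3999, 0.079], [0.3838, -0.4014, 0.079], [0.3839, -0.3887, 0.079]]
782
((416.32513427734375, -393.3603820800781), (58.80720138549805, 13.678936958312988), 0.35505300760269165) 0.0789012306190428
4818 ((494.384521484375, -389.1075439453125), (99.23049926757812, 128.83863830566406), 89.1097183227539) 0.005843629544919964
lmat [[0.5579, -0.3437, 0.003], [0.5567, -0.4398, 0.003], [0.3495, -0.4369, 0.003], [0.3513, -0.3392, 0.003]]
d1 5904 0.042680463604778854 [ 0.5846 -0.1378  0.0381] [ 0.6614 -0.0479  0.0455] ((629.3831176757812, -92.6120376586914), 45.18741989135742)
d2 5108 0.04276029873962661 [ 0.5953 -0.2452  0.038 ] [ 0.6606 -0.156   0.0456] ((640.1397094726562, -200.45851135253906), 44.9600715637207)
rack front corners [[0.5573, -0.0619, 0.006], [0.58, -0.2503, 0.006]]
```

```bash
python3 dn.py .415 -.394 .046 0; python3 -m inch '0 0.01 0.015 0.12 0 0 0; 0 0.01 0.015 0.24 0 0 0; 0 0.01 0.015 0.36 0 0 0; 0 0.01 0.015 0.48 0 0 0; 0 0.01 0.015 0.53 0 0 0; 0 0.01 0.015 0.53 0 0 0; 0 0.01 0.015 0.53 0 0 0'; python3 st.py;python3 dn.py .415 -.394 .046 0
```

```text
shift [0.007, 0.015, 0.535] mm [2.2, 4.4, 160.5] turn [0.004, 0.002, -0.001] rows>= 4 q [-0.42, 0.37, -0.44, -0.0, -0.76, 1.99] 0.0
t: 18.75
eef_pos: [0.4163, -0.3945, 0.0483]
ee_rot: [3.137, 0.002, 0.0]
force: [0.6, -0.1, 0.8]
width: 0.0877
t 18.75 q [-0.414  0.37  -0.436  0.007 -0.765  1.98 ] p [ 0.4163 -0.3945  0.0483] z [-0.0019 -0.0047 -1.    ] y [ 0.0002 -1.      0.0047] F [ 0.6 -0.1  0.8] w 0.0877
shift [-0.004, -0.002, 0.008] mm [-1.3, -0.5, 2.3] turn [0.005, 0.002, 0.0] rows>= 1 q [-0.42, 0.37, -0.44, 0.0, -0.76, 1.99] 0.0
```

```bash
python3 -m inch '0 0 0 0.008 0.005 0.002 0; 0 0 0 0.008 0.005 0.002 0; 0.5 0 0 0.008 0.005 0.002 0; 0.8 0 0 0.008 0.005 0.002 0; 1 0 0 0.008 0.005 0.002 0; 1 0 0 0.008 0.005 0.002 0; 1 0 0 0.008 0.005 0.002 0; 1 0 0 0.008 0.005 0.002 0; 1 0 0 0.008 0.005 0.002 0; 1 0 0 0.008 0.005 0.002 0; 1 0 0 0.008 0.005 0.002 0; 1 0 0 0.008 0.005 0.002 0' 60; python3 st.py
python3 -m inch '1 0 0 -0.1 0 0 0; 1 0 0 -0.2 0 0 0; 1 0 0 -0.3 0 0 0; 1 0 0 -0.4 0 0 0; 1 0 0 -0.4 0 0 0; 1 0 0 -0.4 0 0 0'; python3 st.py
python3 - <<'E'
from h import *
f=frame("wrist"); crop(f,"w9",0,0,640,400,1)
C=cloud(f); s=arm.get_state(); M=Rw(s["ee_rot"]).as_matrix(); 
T=(C.reshape(-1,3)-np.array(s["eef_pos"]))@M
# blade points in tool frame
m=(T[:,0]>.035)&(T[:,0]<.15)&(abs(T[:,1])<.025)&(T[:,2]>.02)&(T[:,2]<.07)
q=T[m]; A=np.c_[q[:,0],q[:,1],np.ones(len(q))]; c=np.linalg.lstsq(A,q[:,2],rcond=None)[0]; print(len(q),"plane slopes x,y deg",np.degrees(c[:2]),"z",c[2], "x range",q[:,0].min(),q[:,0].max(),"y",q[:,1].min(),q[:,1].max(),cv2.minAreaRect((q[q[:,0]>.05][:,:2]*1000).astype(np.float32)))
E
```

```text
t: 19.95
eef_pos: [0.4151, -0.3951, 0.0451]
ee_rot: [-3.141, 0.0, -0.002]
force: [0.9, -4.2, -1.3]
width: 0.0136
t 19.95 q [-0.42   0.375 -0.433 -0.001 -0.763  1.99 ] p [ 0.4151 -0.3951  0.0451] z [-0.0003  0.0011 -1.    ] y [-0.0016 -1.     -0.0011] F [ 0.9 -4.2 -1.3] w 0.0136
t: 20.55
eef_pos: [0.4152, -0.3951, 0.1654]
ee_rot: [-3.141, -0.001, -0.002]
force: [-0.2, 0.2, -2.6]
width: 0.0135
t 20.55 q [-0.42   0.24  -0.302 -0.001 -1.028  1.99 ] p [ 0.4152 -0.3951  0.1654] z [ 0.001   0.0009 -1.    ] y [-0.0019 -1.     -0.0009] F [-0.2  0.2 -2.6] w 0.0135
9584 plane slopes x,y deg [-0.05800527  0.08224794] z 0.03724245857383747 x range 0.03500209486944448 0.13110146807736098 y -0.020597677506929975 0.01975896224454241 ((90.58303833007812, -0.43627357482910156), (40.182762145996094, 80.92691040039062), 89.84089660644531)
```

View pics/w9.png

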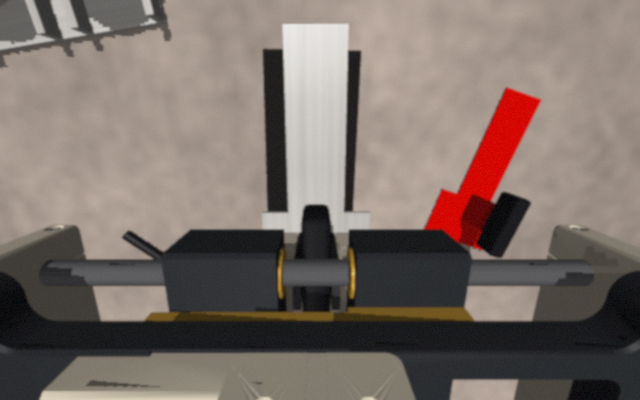

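```bash
python3 dn.py .44 -.15 .36 8; python3 -m inch '1 0.05 -0.2 -0.2 0 0 -0.07; 1 0.1 -0.4 -0.4 0 0 -0.13; 1 0.1 -0.5 -0.55 0 0 -0.13; 1 0.1 -0.65 -0.65 0 0 -0.13;  1 0.1 -0.81 -0.65 0 0 -0.13; 1 0.1 -0.81 -0.65 0 0 -0.13; 1 0.1 -0.81 -0.65 0 0 -0.13; 1 0.1 -0.81 -0.65 0 0 -0.13; 1 0.1 -0.81 -0.65 0 0 -0.13; 1 0.1 -0.81 -0.65 0 0 -0.13'; python3 st.py
python3 - <<'E'
from h import *
f=frame("wrist"); crop(f,"w10",0,0,640,400,1); np.savez("pics/w10.npz",wc=f["wc"],rz=f["range_z"],img=f["img"],k=[f["fx"],f["fy"],f["cx"],f["cy"]])
E
```

```text
shift [0.082, -0.817, -0.651] mm [24.7, -245.2, -195.2] turn [-0.002, 0.001, -0.135] rows>= 7 q [0.1, -0.06, -0.19, 0.0, -1.44, 1.61] 0.0
t: 21.6
eef_pos: [0.4451, -0.1529, 0.3588]
ee_rot: [-3.14, 0.003, 0.134]
force: [0.7, 0.3, -2.3]
width: 0.0141
t 21.6 q [ 0.088 -0.047 -0.182 -0.001 -1.438  1.617] p [ 0.4451 -0.1529  0.3588] z [-0.0031  0.0009 -1.    ] y [ 0.1336 -0.991  -0.0014] F [ 0.7  0.3 -2.3] w 0.0141
```

View pics/w10.png

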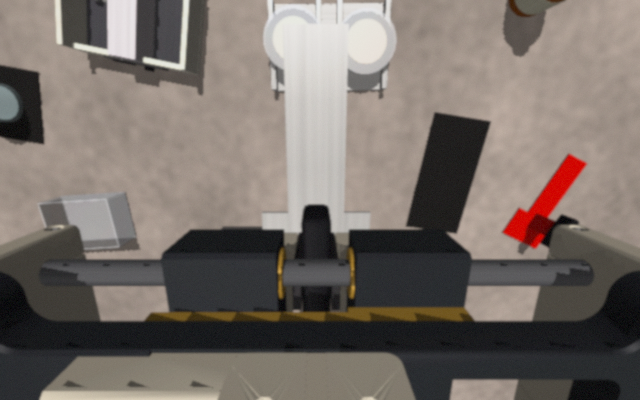

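```bash
python3 - <<'E'
from h import *
def ld(n):
    d=np.load(f"pics/{n}.npz"); k=d["k"]; return dict(wc=d["wc"],range_z=d["rz"],img=d["img"],fx=k[0],fy=k[1],cx=k[2],cy=k[3])
f=ld("w10"); C=cloud(f); p=C.reshape(-1,3)
ok=(p[:,0]>.53)&(p[:,0]<.72)&(p[:,1]>-.27)&(p[:,1]<-.03)
for lo,hi in ((.003,.012),(.020,.032),(.036,.048)):
    q=p[ok&(p[:,2]>lo)&(p[:,2]<hi)]; r=cv2.minAreaRect((q[:,:2]*1000).astype(np.float32)); print(lo,len(q),np.median(q[:,2]).round(4),r)
# zoom
im=f["img"][0:110,230:430,::-1]; cv2.imwrite("pics/z10.png",cv2.resize(im,None,fx=4,fy=4,interpolation=cv2.INTER_CUBIC))
# same from top, now
f=frame("top"); C=cloud(f); p=C.reshape(-1,3); ok=(p[:,0]>.53)&(p[:,0]<.72)&(p[:,1]>-.27)&(p[:,1]<-.03)
for lo,hi in ((.003,.012),(.020,.032)):
    q=p[ok&(p[:,2]>lo)&(p[:,2]<hi)]; r=cv2.minAreaRect((q[:,:2]*1000).astype(np.float32)); print("top",lo,len(q),r)
crop(f,"t10",320,155,395,215,10)
E
```

```text
0.003 1494 0.0065 ((614.3544311523438, -151.44998168945312), (178.55850219726562, 231.65109252929688), 4.224802017211914)
0.02 699 0.0264 ((631.5159301757812, -146.965576171875), (124.53274536132812, 184.2857208251953), 8.267035484313965)
0.036 4284 0.0427 ((635.0360717773438, -146.06854248046875), (89.58386993408203, 197.77978515625), 5.543879508972168)
top 0.003 746 ((625.1543579101562, -149.82106018066406), (189.65469360351562, 239.53822326660156), 0.11305154860019684)
top 0.02 162 ((628.8071899414062, -146.42616271972656), (124.8262710571289, 184.31126403808594), 8.735279083251953)
```

View pics/z10.png

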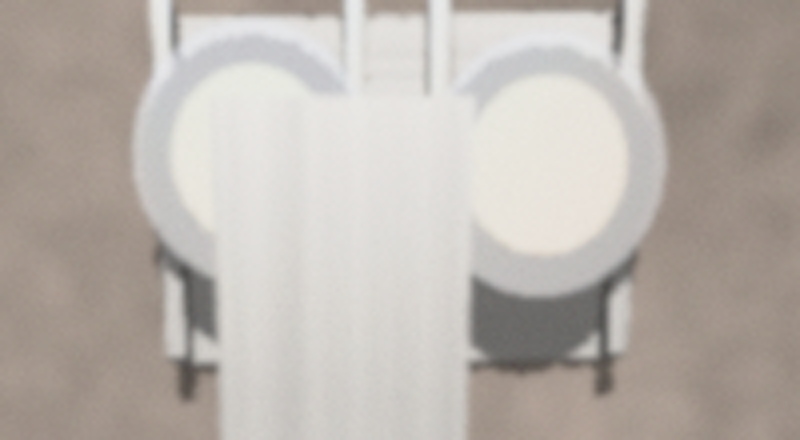

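View pics/t10.png

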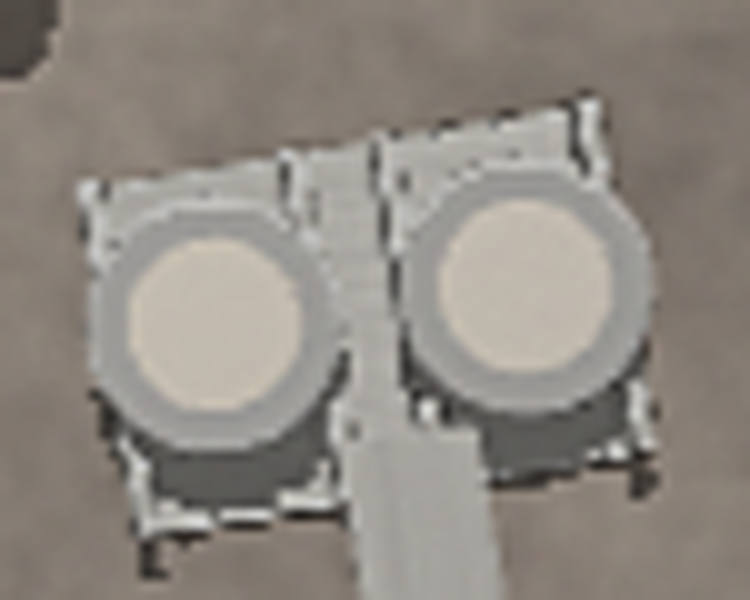

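```bash
python3 dn.py .419 -.1255 .13 8.4; python3 -m inch '1 -0.05 -0.05 0.15 0 0 0; 1 -0.08 -0.09 0.3 0 0 0; 1 -0.08 -0.09 0.45 0 0 0; 1 -0.08 -0.09 0.6 0 0 -0.01; 1 -0.08 -0.09 0.76 0 0 -0.01; 1 -0.08 -0.09 0.76 0 0 -0.01; 1 -0.08 -0.09 0.76 0 0 -0.01'; python3 st.py; python3 dn.py .419 -.1255 .055 8.4
```

```text
shift [-0.073, -0.102, 0.764] mm [-21.8, -30.7, 229.2] turn [-0.001, 0.002, -0.013] rows>= 5 q [0.16, 0.05, -0.63, -0.0, -0.89, 1.55] 0.0
t: 22.4
eef_pos: [0.4181, -0.1295, 0.1327]
ee_rot: [-3.141, 0.002, 0.145]
force: [0.9, -0.3, -0.3]
width: 0.0139
t 22.4 q [ 0.153  0.053 -0.62  -0.    -0.901  1.563] p [ 0.4181 -0.1295  0.1327] z [-0.0025 -0.0002 -1.    ] y [ 0.144  -0.9896 -0.0002] F [ 0.9 -0.3 -0.3] w 0.0139
shift [0.006, -0.013, 0.259] mm [1.7, -3.9, 77.7] turn [-0.0, 0.002, -0.002] rows>= 2 q [0.16, 0.17, -0.72, -0.0, -0.68, 1.55] 0.0
```

```bash
python3 -m inch '1 0 -0.013 0.1 0 0 0; 1 0 -0.013 0.2 0 0 0; 1 0 -0.013 0.26 0 0.002 -0.002; 1 0 -0.013 0.26 0 0.002 -0.002; 1 0 -0.013 0.26 0 0.002 -0.002; 1 0 -0.013 0.26 0 0.002 -0.002'; python3 st.py; python3 dn.py .419 -.1255 .055 8.4
python3 - <<'E'
from h import *
f=frame("wrist"); crop(f,"w11",0,0,640,400,1)
f=frame("scene"); crop(f,"s11",230,110,390,230,5)
C=cloud(frame("wrist")); s=arm.get_state(); M=Rw(s["ee_rot"]).as_matrix()
p=C.reshape(-1,3)
for lo,hi in ((.003,.012),(.010,.022),(.022,.032),(.038,.046)):
    q=p[(p[:,0]>.5)&(p[:,2]>lo)&(p[:,2]<hi)]; print(lo,len(q),q.min(0).round(3),q.max(0).round(3))
T=(p-np.array(s["eef_pos"]))@M
m=(T[:,0]>.035)&(T[:,0]<.126)&(abs(T[:,1])<.018)&(T[:,2]>.02)&(T[:,2]<.06); q=p[m]; print("blade top z",q[:,2].mean(), np.polyfit(T[m][:,0],q[:,2],1))
E
```

```text
t: 23.0
eef_pos: [0.4195, -0.1248, 0.0564]
ee_rot: [-3.141, -0.006, 0.147]
force: [-0.5, -1.0, -1.1]
width: 0.0134
t 23.0 q [ 0.164  0.162 -0.721 -0.001 -0.683  1.555] p [ 0.4195 -0.1248  0.0564] z [ 0.0055  0.0014 -1.    ] y [ 0.1468 -0.9892 -0.0006] F [-0.5 -1.  -1.1] w 0.0134
shift [-0.002, 0.002, 0.005] mm [-0.6, 0.6, 1.4] turn [-0.001, -0.005, 0.001] rows>= 1 q [0.16, 0.17, -0.72, 0.0, -0.68, 1.55] 0.0
0.003 2328 [ 0.5   -0.351  0.003] [0.585 0.094 0.012]
0.01 5453 [ 0.5   -0.248  0.01 ] [ 0.584 -0.066  0.02 ]Traceback (most recent call last):
  File "<stdin>", line 7, in <module>
    return umr_minimum(a, axis, None, out, keepdims, initial, where)
ValueError: zero-size array to reduction operation minimum which has no identity
```

View pics/w11.png

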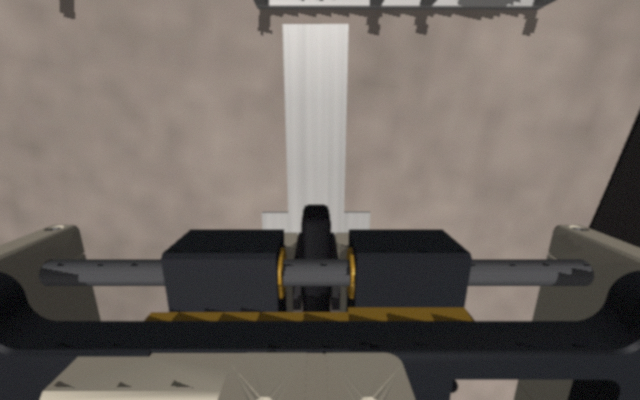

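View pics/s11.png

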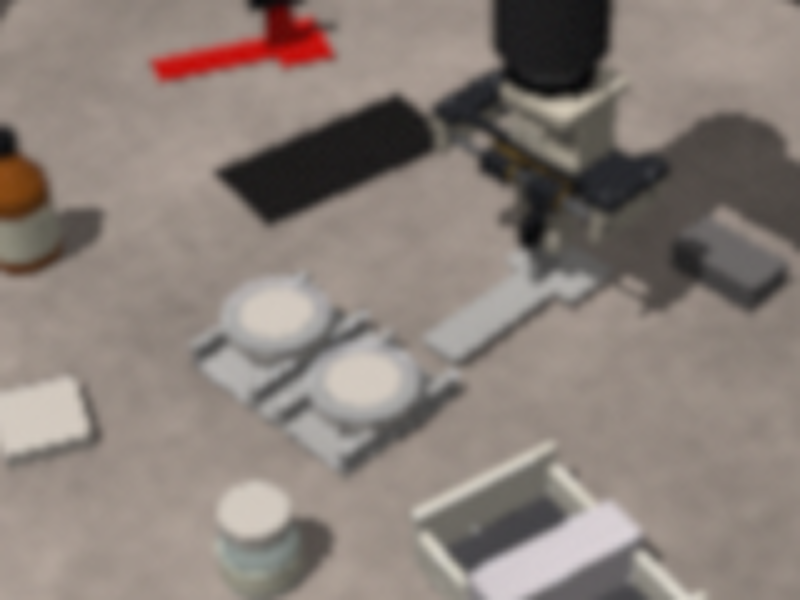

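```bash
cat > blade.py <<'E'
from h import *
f=frame("wrist"); s=arm.get_state(); M=Rw(s["ee_rot"]).as_matrix(); p=cloud(f).reshape(-1,3); T=(p-np.array(s["eef_pos"]))@M
m=(T[:,0]>.035)&(T[:,0]<.126)&(abs(T[:,1])<.016)&(T[:,2]>.01)&(T[:,2]<.06); q=p[m]
print("blade top z",q[:,2].mean().round(4),"slope deg",np.degrees(np.polyfit(T[m][:,0],q[:,2],1)[0]).round(3),"ty center/extent",T[(T[:,0]>.05)&(T[:,0]<.126)&(abs(T[:,1])<.03)&(abs(T[:,2]-.038)<.004)][:,1].min().round(4),T[(T[:,0]>.05)&(T[:,0]<.126)&(abs(T[:,1])<.03)&(abs(T[:,2]-.038)<.004)][:,1].max().round(4))
E
python3 blade.py; python3 st.py
```

```text
blade top z 0.0177 slope deg 0.205 ty center/extent -0.0208 0.0194
t 23.2 q [ 0.164  0.163 -0.723 -0.001 -0.681  1.555] p [ 0.4182 -0.1248  0.0553] z [ 0.0037  0.0015 -1.    ] y [ 0.1466 -0.9892 -0.0009] F [ 0.  -0.4 -1.8] w 0.0133
```

```bash
python3 -m inch '1 0.05 0 0 0 -0.003 0; 1 0.1 0 0 0 -0.003 0; 1 0.15 0 0 0 -0.003 0; 1 0.2 0 0 0 -0.003 0; 1 0.24 0 0 0 -0.003 0; 1 0.24 0 0 0 -0.003 0'; python3 st.py;  python3 -m inch '1 0.04 0 0 0 0 0; 1 0.08 0 0 0 0 0; 1 0.12 0 0 0 0 0; 1 0.16 0 0 0 0 0; 1 0.175 0 0 0 0 0; 1 0.175 0 0 0 0 0; 1 0.175 0 0 0 0 0'; python3 st.py
python3 - <<'E'
from h import *
f=frame("wrist"); crop(f,"w12",0,0,640,400,1)
f=frame("scene"); crop(f,"s12",230,110,390,230,5)
Rk=R.from_euler('z',np.radians(8.4)); s=arm.get_state(); o=np.array(s["eef_pos"])+.001*Rw(s["ee_rot"]).as_matrix()[:,0]; print("origin in rack",Rk.inv().apply(o-[.630,-.147,0]).round(4))
E
```

```text
t: 23.8
eef_pos: [0.4907, -0.114, 0.0543]
ee_rot: [-3.141, 0.001, 0.148]
force: [-0.8, 0.4, -1.5]
width: 0.0139
t 23.8 q [ 0.162  0.267 -0.578 -0.001 -0.727  1.557] p [ 0.4907 -0.114   0.0543] z [-0.0008  0.0006 -1.    ] y [ 0.147  -0.9891 -0.0007] F [-0.8  0.4 -1.5] w 0.0139
t: 24.5
eef_pos: [0.5402, -0.1066, 0.0542]
ee_rot: [-3.14, 0.002, 0.147]
force: [0.3, -0.4, -1.8]
width: 0.0135
t 24.5 q [ 0.16   0.333 -0.474 -0.002 -0.766  1.559] p [ 0.5402 -0.1066  0.0542] z [-0.0021  0.0008 -1.    ] y [ 0.1463 -0.9892 -0.0011] F [ 0.3 -0.4 -1.8] w 0.0135
origin in rack [-0.082   0.053   0.0544]
```

View pics/w12.png

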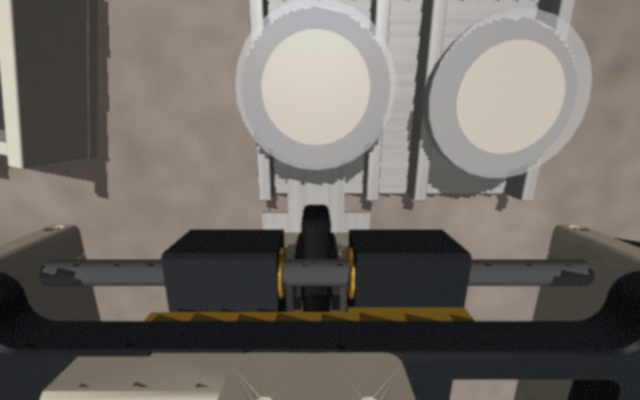

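View pics/s12.png

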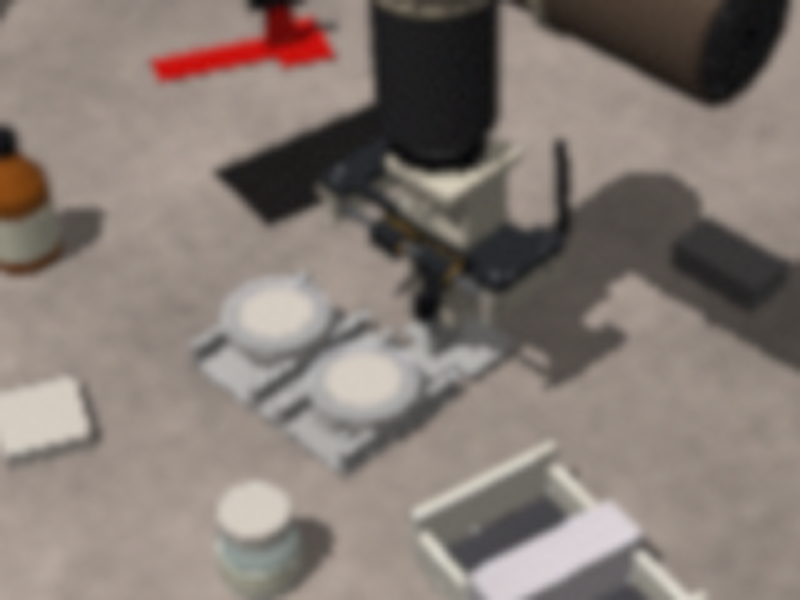

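```bash
python3 -m inch '1 0 0 -0.01 0 0 0; 1 0 0 -0.02 0 0 0; 1 0 0 -0.025 0 0 0; 1 0 0 -0.03 0 0 0; 1 0 0 -0.035 0 0 0; 1 0 0 -0.04 0 0 0; 1 0 0 -0.05 0 0 0; 1 0 0 -0.065 0 0 0; 1 0 0 -0.08 0 0 0; 1 0 0 -0.09 0 0 0; 1 0 0 -0.09 0 0 0'; python3 st.py
cat > dish.py <<'E'
from h import *
f=frame("wrist"); s=arm.get_state(); M=Rw(s["ee_rot"]).as_matrix(); p=cloud(f).reshape(-1,3); T=(p-np.array(s["eef_pos"]))@M
m=(T[:,0]>.03)&(T[:,0]<.16)&(abs(T[:,1])<.055)&(T[:,2]>.012)&(T[:,2]<.029); q=T[m]
A=np.c_[q[:,0],q[:,1],np.ones(len(q))]; c=np.linalg.lstsq(A,q[:,2],rcond=None)[0]
h=cv2.convexHull((q[:,:2]*1000).astype(np.float32)); 
print("dish in tool mm: n",len(q),"slopes deg",np.degrees(c[:2]).round(2),"z",np.median(q[:,2]).round(4),"circle",cv2.minEnclosingCircle(h),"ell",cv2.fitEllipse(h), "yrange",q[:,1].min().round(4),q[:,1].max().round(4),"xr",q[:,0].min().round(4),q[:,0].max().round(4))
crop(f,__import__("sys").argv[1],0,0,640,400,1)
E
python3 dish.py w13
```

```text
t: 25.7
eef_pos: [0.5412, -0.1066, 0.0821]
ee_rot: [-3.141, 0.0, 0.147]
force: [0.5, 0.3, -2.2]
width: 0.0139
t 25.7 q [ 0.16   0.297 -0.446 -0.001 -0.828  1.559] p [ 0.5412 -0.1066  0.0821] z [-0.0002  0.0009 -1.    ] y [ 0.1466 -0.9892 -0.0009] F [ 0.5  0.3 -2.2] w 0.0139
dish in tool mm: n 19071 slopes deg [0.11 0.1 ] z 0.0218 circle ((89.8940200805664, -0.5981687307357788), 45.110130310058594) ell ((89.80618286132812, -0.497711181640625), (89.45828247070312, 89.47362518310547), 163.89138793945312) yrange -0.0455 0.0443 xr 0.0452 0.135
```

View pics/w13.png

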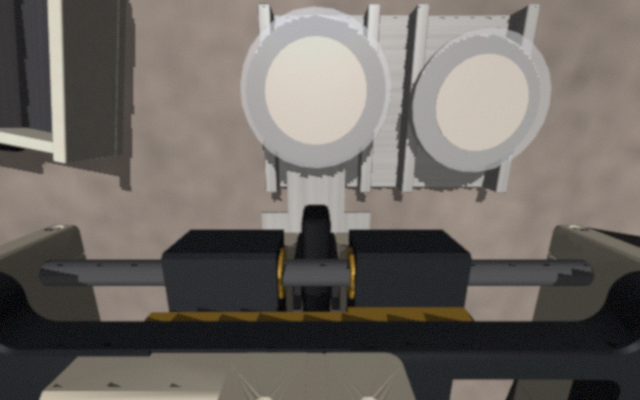

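```bash
python3 -m inch '1 0 0 -0.01 0 0 0; 1 0 0 -0.03 0 0 0; 1 0 0 -0.06 0 0 0; 1 0 0 -0.1 0 0 0; 1 0 0 -0.14 0 0 0; 1 0 0 -0.18 0 0 0; 1 0 0 -0.21 0 0 0; 1 0 0 -0.23 0 0 0; 1 0 0 -0.24 0 0 0; 1 0 0 -0.24 0 0 0'; python3 st.py; python3 dn.py .542 .05 .155 2.7;python3 dn.py .542 .205 .155 -3
```

```text
t: 26.75
eef_pos: [0.5409, -0.1066, 0.1537]
ee_rot: [-3.141, 0.001, 0.147]
force: [-1.0, 0.3, -3.3]
width: 0.0138
t 26.75 q [ 0.16   0.217 -0.363 -0.001 -0.991  1.559] p [ 0.5409 -0.1066  0.1537] z [-0.0009  0.0009 -1.    ] y [ 0.1465 -0.9892 -0.001 ] F [-1.   0.3 -3.3] w 0.0138
shift [0.08, -0.516, -0.004] mm [24.0, -154.8, -1.2] turn [-0.001, 0.001, 0.095] rows>= 4 q [0.45, 0.2, -0.38, -0.0, -0.99, 1.17] 0.0
shift [0.156, -1.027, -0.003] mm [46.7, -308.1, -1.0] turn [-0.001, 0.001, 0.19] rows>= 7 q [0.7, 0.26, -0.3, 0.0, -1.01, 0.82] 0.0
```

```bash
python3 -m inch '1 0 -0.01 0 0 0 0; 1 0.005 -0.03 0 0 0 0.005; 1 0.01 -0.065 0 0 0 0.01; 1 0.02 -0.11 0 0 0 0.02; 1 0.025 -0.16 0 0 0 0.03; 1 0.035 -0.21 0 0 0 0.04; 1 0.04 -0.26 0 0 0 0.05; 1 0.05 -0.31 0 0 0 0.06; 1 0.055 -0.36 0 0 0 0.07; 1 0.065 -0.41 0 0 0 0.08; 1 0.07 -0.46 0 0 0 0.09; 1 0.08 -0.51 0 0 0 0.1'; python3 st.py; python3 dn.py .542 .205 .155 -3
```

```text
t: 27.95
eef_pos: [0.5417, 0.0496, 0.1533]
ee_rot: [-3.141, 0.002, 0.042]
force: [-0.2, -0.3, -2.3]
width: 0.0138
t 27.95 q [ 0.451  0.207 -0.378 -0.002 -0.987  1.163] p [0.5417 0.0496 0.1533] z [-0.0017  0.0008 -1.    ] y [ 0.0421 -0.9991 -0.0008] F [-0.2 -0.3 -2.3] w 0.0138
shift [0.023, -0.517, -0.005] mm [6.8, -155.2, -1.6] turn [-0.001, 0.002, 0.09] rows>= 4 q [0.7, 0.26, -0.3, -0.0, -1.01, 0.82] 0.0
```

```bash
python3 -m inch '1 0.002 -0.05 0 0 0 0.01; 1 0.004 -0.1 0 0 0 0.02; 1 0.007 -0.15 0 0 0 0.03; 1 0.009 -0.2 0 0 0 0.04; 1 0.011 -0.25 0 0 0 0.05; 1 0.014 -0.3 0 0 0 0.06; 1 0.016 -0.35 0 0 0 0.065; 1 0.018 -0.4 0 0 0 0.07; 1 0.02 -0.44 0 0 0 0.08; 1 0.021 -0.47 0 0 0 0.085; 1 0.022 -0.49 0 0 0 0.09; 1 0.022 -0.5 0 0 0 0.09'; python3 -m inch '1 0 0 0 0 0 0; 1 0 0 0 0 0 0; 1 0 0 0 0 0 0'; python3 st.py; python3 dish.py w14; python3 - <<'E'
from h import *
f=frame("wrist"); p=cloud(f).reshape(-1,3)
ok=(p[:,0]>.53)&(p[:,0]<.72)&(p[:,1]>.02)&(p[:,1]<.27)
for lo,hi in ((.050,.062),(.032,.044)):
    q=p[ok&(p[:,2]>lo)&(p[:,2]<hi)]; print(lo,len(q),np.median(q[:,2]).round(4),cv2.minAreaRect((q[:,:2]*1000).astype(np.float32)))
np.save("pics/c14.npy",p)
f=frame("scene"); crop(f,"s14",280,160,400,250,6)
E
```

```text
t: 29.15
eef_pos: [0.5424, 0.1988, 0.1536]
ee_rot: [-3.141, 0.001, -0.052]
force: [-0.4, 0.0, -2.0]
width: 0.0136
t: 29.45
eef_pos: [0.5424, 0.1979, 0.1537]
ee_rot: [-3.141, 0.001, -0.052]
force: [0.2, -0.2, -1.8]
width: 0.0139
t 29.45 q [ 0.687  0.258 -0.307 -0.002 -1.006  0.832] p [0.5424 0.1979 0.1537] z [-0.0013  0.0008 -1.    ] y [-0.0524 -0.9986 -0.0007] F [ 0.2 -0.2 -1.8] w 0.0139
dish in tool mm: n 19063 slopes deg [0.15 0.1 ] z 0.0223 circle ((89.83618927001953, -0.08376707136631012), 45.39360809326172) ell ((89.53411865234375, -0.47632265090942383), (89.42047119140625, 89.65975952148438), 24.095844268798828) yrange -0.0453 0.0452 xr 0.045 0.1343
0.05 5356 0.0565 ((632.3541259765625, 147.68067932128906), (184.9257354736328, 125.93941497802734), 86.69526672363281)
0.032 2383 0.0384 ((632.2431640625, 147.63351440429688), (169.42391967773438, 125.45220947265625), 86.84336853027344)
```

View pics/w14.png

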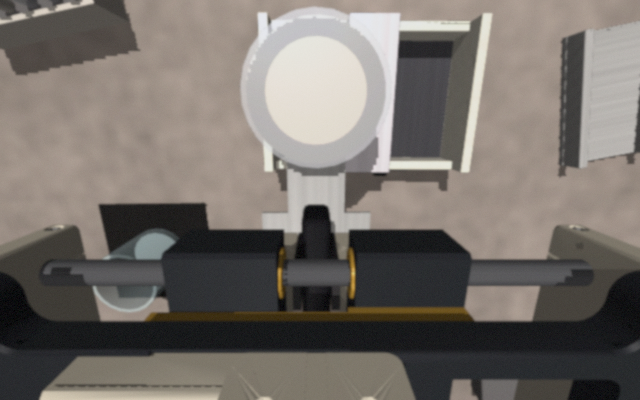

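View pics/s14.png

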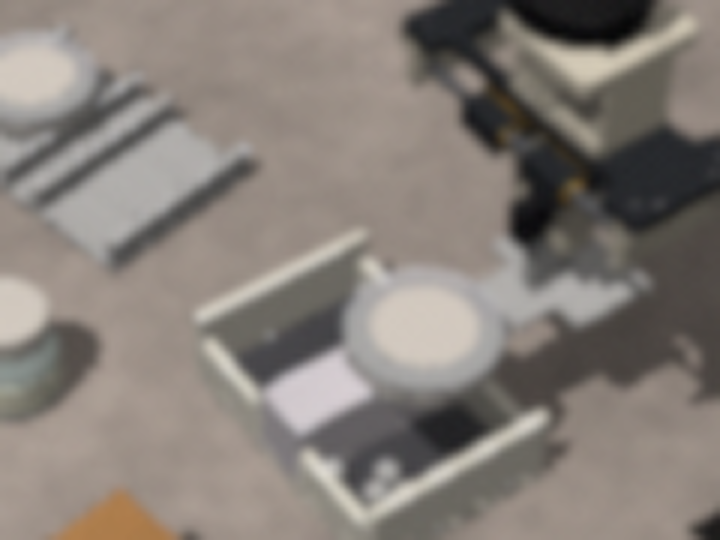

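```bash
python3 -m inch '1 0.003 -0.005 0.01 0 0 0; 1 0.006 -0.01 0.03 0 0 0.003; 1 0.009 -0.015 0.06 0 0 0.005; 1 0.009 -0.02 0.09 0 0 0.005; 1 0.009 -0.02 0.115 0 0 0.005; 1 0.009 -0.02 0.135 0 0 0.005; 1 0.009 -0.02 0.15 0 0 0.005; 1 0.009 -0.02 0.16 0 0 0.005; 1 0.009 -0.02 0.165 0 0 0.005; 1 0.009 -0.02 0.165 0 0 0.005'; python3 st.py; python3 dish.py w15;  python3 - <<'E'
from h import *
f=frame("wrist"); s=arm.get_state(); p=cloud(f).reshape(-1,3)
ok=(p[:,0]>.53)&(p[:,0]<.72)&(p[:,1]>.02)&(p[:,1]<.27)
T=(p-np.array(s["eef_pos"]))@Rw(s["ee_rot"]).as_matrix()
ok&=~((T[:,0]>.03)&(T[:,0]<.136)&(abs(T[:,1])<.046))
for lo,hi in ((.050,.062),(.032,.044)):
    q=p[ok&(p[:,2]>lo)&(p[:,2]<hi)]; print(lo,len(q),np.median(q[:,2]).round(4),cv2.minAreaRect((q[:,:2]*1000).astype(np.float32)))
E
```

```text
t: 30.6
eef_pos: [0.5454, 0.2042, 0.1042]
ee_rot: [-3.141, 0.001, -0.057]
force: [-1.0, 0.4, -2.6]
width: 0.0137
t 30.6 q [ 0.693  0.316 -0.354 -0.002 -0.901  0.822] p [0.5454 0.2042 0.1042] z [-0.0013  0.0008 -1.    ] y [-0.0571 -0.9984 -0.0007] F [-1.   0.4 -2.6] w 0.0137
dish in tool mm: n 19066 slopes deg [0.14 0.08] z 0.0225 circle ((89.65250396728516, -0.37504133582115173), 45.108829498291016) ell ((89.4961929321289, -0.44574546813964844), (89.33638000488281, 89.73778533935547), 8.689367294311523) yrange -0.0452 0.0446 xr 0.045 0.1342
0.05 10715 0.0565 ((621.227294921875, 148.2887725830078), (184.84231567382812, 138.08973693847656), 86.64830780029297)
0.032 5060 0.0384 ((632.3739013671875, 147.3863067626953), (169.68716430664062, 125.82341003417969), 86.7052001953125)
```

View pics/w15.png

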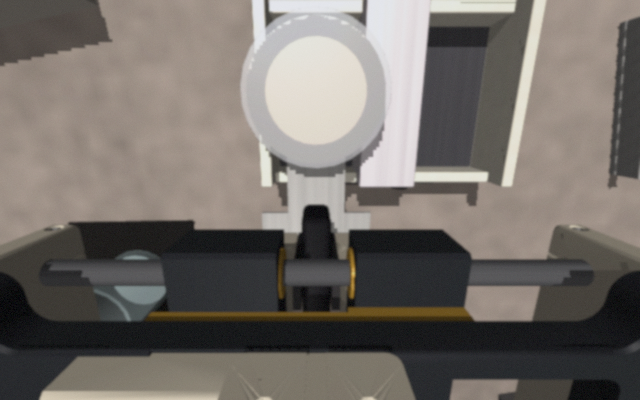

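```bash
python3 -m inch '1 0 0 0.008 0 0 0; 1 0 0 0.016 0 0 0; 1 0 0 0.022 0 0 0; 1 0 0 0.027 0 0 0; 1 0 0 0.031 0 0 0; 1 0 0 0.035 0 0 0; 1 0 0 0.04 0 0 0; 1 0 0 0.046 0 0 0; 1 0 0 0.052 0 0 0; 1 0 0 0.054 0 0 0; 1 0 0 0.054 0 0 0'; python3 st.py; python3 dish.py w16
```

```text
t: 31.8
eef_pos: [0.5453, 0.2042, 0.0878]
ee_rot: [-3.141, 0.001, -0.057]
force: [-0.4, -0.1, -1.7]
width: 0.0136
t 31.8 q [ 0.693  0.335 -0.371 -0.002 -0.865  0.822] p [0.5453 0.2042 0.0878] z [-0.0015  0.0006 -1.    ] y [-0.0571 -0.9984 -0.0006] F [-0.4 -0.1 -1.7] w 0.0136
dish in tool mm: n 20777 slopes deg [-0.07 -0.05] z 0.0151 circle ((95.2293701171875, 8.663228988647461), 58.657840728759766) ell ((89.30706024169922, 6.358776092529297), (92.2193832397461, 111.28797149658203), 19.23065185546875) yrange -0.0453 0.0521 xr 0.0448 0.1346
```

View pics/w16.png

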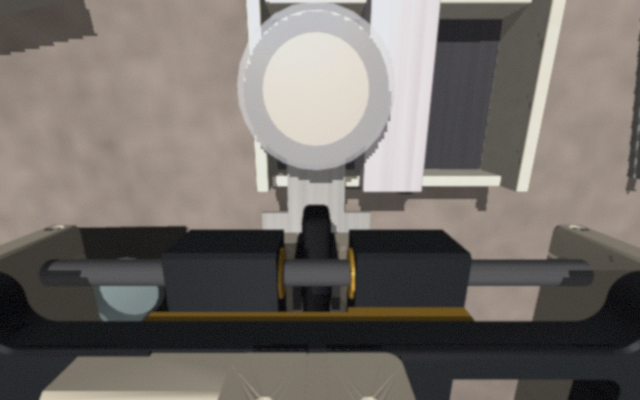

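```bash
python3 -m inch '1 -0.02 0 0 0 0 0; 1 -0.05 0 0 0 0 0; 1 -0.1 0 0 0 0 0; 1 -0.15 0 0 0 0 0; 1 -0.2 0 0 0 0 0; 1 -0.25 0 0 0 0 0; 1 -0.3 0 0 0 0 0; 1 -0.35 0 0 0 0 0; 1 -0.4 0 0 0 0 0; 1 -0.4 0 0 0 0 0; 1 -0.4 0 0 0 0 0'; python3 st.py; python3 - <<'E'
from h import *
f=frame("top"); crop(f,"t17",235,150,400,220,4.8)
C=cloud(f)
p=C[150:220,235:400].reshape(-1,3); q=p[(p[:,2]>.066)&(p[:,2]<.08)&(p[:,0]>.55)&(p[:,0]<.72)&(p[:,1]>.1)]; print(len(q),q[:,2].mean(),cv2.minEnclosingCircle((q[:,:2]*1000).astype(np.float32)))
E
```

```text
t: 32.95
eef_pos: [0.4254, 0.2116, 0.0885]
ee_rot: [-3.14, 0.001, -0.056]
force: [0.2, 0.6, -0.8]
width: 0.0138
t 32.95 q [ 0.876  0.174 -0.602 -0.002 -0.795  0.64 ] p [0.4254 0.2116 0.0885] z [-0.0006  0.0013 -1.    ] y [-0.0559 -0.9984 -0.0013] F [ 0.2  0.6 -0.8] w 0.0138
524 0.07207920246507003 ((634.7305297851562, 186.174560546875), 59.105682373046875)
```

View pics/t17.png

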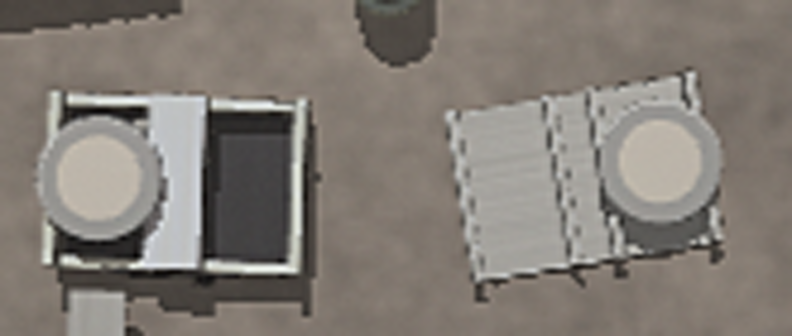

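```bash
python3 dn.py .44 .0 .13 3; python3 -m inch '1 0 0.05 -0.07 0 0 -0.02; 1 0.02 0.15 -0.14 0 0 -0.05; 1 0.04 0.28 -0.14 0 0 -0.08; 1 0.06 0.42 -0.14 0 0 -0.1; 1 0.08 0.56 -0.14 0 0 -0.1; 1 0.09 0.7 -0.14 0 0 -0.1; 1 0.09 0.7 -0.14 0 0 -0.1; 1 0.09 0.7 -0.14 0 0 -0.1'; python3 st.py; python3 dn.py .434 -.2284 .13 8.4
```

```text
shift [0.087, 0.701, -0.14] mm [26.1, 210.4, -41.9] turn [-0.001, 0.001, -0.104] rows>= 5 q [0.45, 0.06, -0.62, -0.0, -0.89, 1.17] 0.0
t: 33.8
eef_pos: [0.4409, -0.0013, 0.1299]
ee_rot: [-3.141, 0.001, 0.044]
force: [0.9, 0.4, -1.8]
width: 0.0135
t 33.8 q [ 0.446  0.061 -0.617 -0.001 -0.893  1.17 ] p [ 0.4409 -0.0013  0.1299] z [-0.0011  0.0007 -1.    ] y [ 0.0443 -0.999  -0.0008] F [ 0.9  0.4 -1.8] w 0.0135
shift [-0.057, 0.755, -0.001] mm [-17.0, 226.6, -0.2] turn [-0.001, 0.001, -0.098] rows>= 5 q [-0.08, 0.14, -0.52, -0.0, -0.91, 1.8] 0.0
```

```bash
python3 -m inch '1 -0.01 0.1 0 0 0 -0.02; 1 -0.02 0.25 0 0 0 -0.04; 1 -0.03 0.4 0 0 0 -0.06; 1 -0.045 0.55 0 0 0 -0.08; 1 -0.055 0.7 0 0 0 -0.1; 1 -0.055 0.755 0 0 0 -0.1; 1 -0.055 0.755 0 0 0 -0.1; 1 -0.055 0.755 0 0 0 -0.1'; python3 st.py; python3 dn.py .434 -.2284 .055 8.4
```

```text
t: 34.6
eef_pos: [0.4353, -0.2267, 0.1295]
ee_rot: [-3.14, 0.002, 0.152]
force: [0.3, -0.4, -1.4]
width: 0.0134
t 34.6 q [-0.079  0.147 -0.519 -0.001 -0.907  1.803] p [ 0.4353 -0.2267  0.1295] z [-0.0017  0.0009 -1.    ] y [ 0.1513 -0.9885 -0.0012] F [ 0.3 -0.4 -1.4] w 0.0134
shift [-0.005, 0.005, 0.248] mm [-1.4, 1.5, 74.5] turn [-0.001, 0.001, 0.005] rows>= 2 q [-0.08, 0.25, -0.61, 0.0, -0.72, 1.8] 0.0
```

```bash
python3 -m inch '1 -0.005 0.005 0.08 0 0 0.005; 1 -0.005 0.005 0.17 0 0 0.005; 1 -0.005 0.005 0.23 0 0 0.005; 1 -0.005 0.005 0.248 0 0 0.005; 1 -0.005 0.005 0.248 0 0 0.005; 1 -0.005 0.005 0.248 0 0 0.005'; python3 st.py; python3 blade.py; python3 - <<'E'
from h import *
f=frame("wrist"); crop(f,"w18",0,0,640,400,1)
E
```

```text
t: 35.2
eef_pos: [0.4345, -0.2283, 0.0562]
ee_rot: [-3.141, 0.0, 0.148]
force: [-0.4, 0.5, -1.2]
width: 0.0137
t 35.2 q [-0.083  0.245 -0.605 -0.001 -0.722  1.802] p [ 0.4345 -0.2283  0.0562] z [-0.0001  0.0004 -1.    ] y [ 0.1479 -0.989  -0.0004] F [-0.4  0.5 -1.2] w 0.0137
blade top z 0.018 slope deg -0.047 ty center/extent -0.021 0.0192
```

View pics/w18.png

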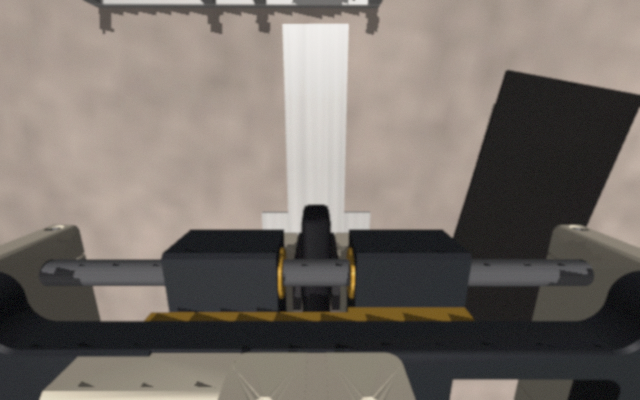

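```bash
python3 -m inch '1 0.05 0 0 0 0 0; 1 0.1 0 0 0 0 0; 1 0.15 0 0 0 0 0; 1 0.2 0 0 0 0 0; 1 0.25 0 0 0 0 0; 1 0.3 0 0 0 0 0; 1 0.35 0 0 0 0 0; 1 0.39 0 0 0 0 0; 1 0.41 0 0 0 0 0; 1 0.41 0 0 0 0 0; 1 0.41 0 0 0 0 0'; python3 st.py
python3 - <<'E'
from h import *
f=frame("wrist"); crop(f,"w19",0,0,640,400,1)
Rk=R.from_euler('z',np.radians(8.4)); s=arm.get_state(); o=np.array(s["eef_pos"])+.001*Rw(s["ee_rot"]).as_matrix()[:,0]; print("origin in rack",Rk.inv().apply(o-[.630,-.147,0]).round(4))
E
```

```text
t: 36.4
eef_pos: [0.5546, -0.2107, 0.055]
ee_rot: [-3.14, 0.002, 0.147]
force: [-1.8, -0.6, -1.7]
width: 0.0141
t 36.4 q [-0.035  0.39  -0.377 -0.001 -0.805  1.753] p [ 0.5546 -0.2107  0.055 ] z [-0.0021  0.001  -1.    ] y [ 0.1464 -0.9892 -0.0013] F [-1.8 -0.6 -1.7] w 0.0141
origin in rack [-0.083  -0.0521  0.0551]
```

View pics/w19.png

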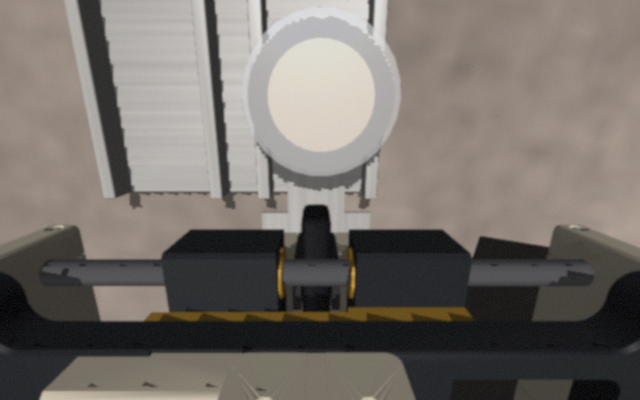

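```bash
python3 -m inch '1 0 0 -0.01 0 0 0; 1 0 0 -0.02 0 0 0; 1 0 0 -0.025 0 0 0; 1 0 0 -0.03 0 0 0; 1 0 0 -0.035 0 0 0; 1 0 0 -0.04 0 0 0; 1 0 0 -0.05 0 0 0; 1 0 0 -0.065 0 0 0; 1 0 0 -0.08 0 0 0; 1 0 0 -0.09 0 0 0; 1 0 0 -0.09 0 0 0'; python3 st.py; python3 dish.py w20; python3 -m inch '1 0 0 -0.01 0 0 0; 1 0 0 -0.03 0 0 0; 1 0 0 -0.06 0 0 0; 1 0 0 -0.1 0 0 0; 1 0 0 -0.14 0 0 0; 1 0 0 -0.18 0 0 0; 1 0 0 -0.21 0 0 0; 1 0 0 -0.23 0 0 0; 1 0 0 -0.24 0 0 0; 1 0 0 -0.24 0 0 0'; python3 st.py; python3 dish.py w21; python3 dn.py .542 -.06 .155 2.7;python3 dn.py .542 .10 .155 -3.3
```

```text
t: 37.55
eef_pos: [0.5556, -0.2108, 0.0829]
ee_rot: [-3.141, 0.0, 0.147]
force: [-0.4, -0.6, -2.2]
width: 0.0134
t 37.55 q [-0.035  0.357 -0.35  -0.001 -0.864  1.753] p [ 0.5556 -0.2108  0.0829] z [-0.0002  0.0006 -1.    ] y [ 0.1466 -0.9892 -0.0007] F [-0.4 -0.6 -2.2] w 0.0134
dish in tool mm: n 18705 slopes deg [0.08 0.08] z 0.0218 circle ((85.86929321289062, 2.405540943145752), 44.9962158203125) ell ((85.79731750488281, 2.358330011367798), (89.36421203613281, 89.51869201660156), 2.417555809020996) yrange -0.0425 0.047 xr 0.0414 0.1304
t: 38.6
eef_pos: [0.5553, -0.2109, 0.1545]
ee_rot: [-3.141, 0.001, 0.147]
force: [0.4, -0.1, -2.4]
width: 0.0135
t 38.6 q [-0.035  0.284 -0.27  -0.001 -1.018  1.753] p [ 0.5553 -0.2109  0.1545] z [-0.0009  0.0008 -1.    ] y [ 0.1465 -0.9892 -0.0009] F [ 0.4 -0.1 -2.4] w 0.0135
dish in tool mm: n 18716 slopes deg [0.09 0.06] z 0.0217 circle ((85.83971405029297, 2.656496286392212), 45.03632736206055) ell ((85.77308654785156, 2.4940133094787598), (89.36869812011719, 89.5372314453125), 70.16777038574219) yrange -0.0421 0.0469 xr 0.0414 0.1304
shift [0.03, -0.504, -0.003] mm [9.1, -151.1, -0.8] turn [-0.001, 0.001, 0.095] rows>= 4 q [0.25, 0.21, -0.38, -0.0, -0.99, 1.37] 0.0
shift [0.108, -1.031, -0.002] mm [32.5, -309.4, -0.6] turn [-0.001, 0.001, 0.195] rows>= 7 q [0.54, 0.22, -0.36, -0.0, -0.99, 0.98] 0.0
```

View pics/w21.png

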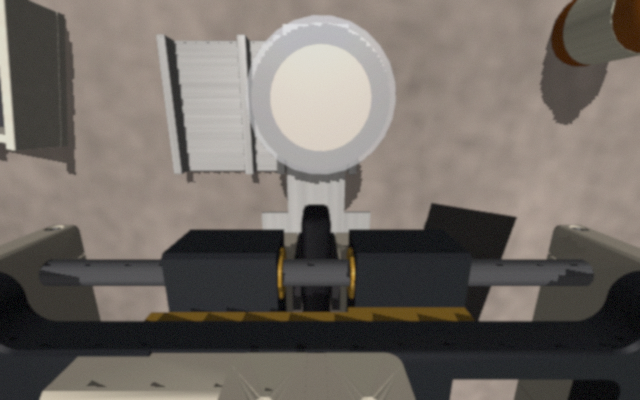

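```bash
python3 -m inch '1 0 -0.01 0 0 0 0; 1 0.002 -0.03 0 0 0 0.005; 1 0.004 -0.065 0 0 0 0.01; 1 0.007 -0.11 0 0 0 0.02; 1 0.01 -0.16 0 0 0 0.03; 1 0.013 -0.21 0 0 0 0.04; 1 0.016 -0.26 0 0 0 0.05; 1 0.019 -0.31 0 0 0 0.06; 1 0.022 -0.36 0 0 0 0.07; 1 0.025 -0.41 0 0 0 0.08; 1 0.028 -0.46 0 0 0 0.09; 1 0.03 -0.51 0 0 0 0.1'; python3 st.py; python3 dn.py .5438 .1029 .155 -3.3
```

```text
t: 39.85
eef_pos: [0.5414, -0.0568, 0.1543]
ee_rot: [-3.141, 0.001, 0.042]
force: [0.1, 0.5, -1.8]
width: 0.0139
t 39.85 q [ 0.255  0.206 -0.377 -0.001 -0.989  1.359] p [ 0.5414 -0.0568  0.1543] z [-0.0014  0.0008 -1.    ] y [ 0.0421 -0.9991 -0.0009] F [ 0.1  0.5 -1.8] w 0.0139
shift [0.03, -0.532, -0.002] mm [9.1, -159.5, -0.6] turn [-0.001, 0.001, 0.095] rows>= 4 q [0.54, 0.22, -0.36, -0.0, -0.99, 0.97] 0.0
```

```bash
python3 -m inch '1 0.003 -0.05 0 0 0 0.01; 1 0.006 -0.1 0 0 0 0.02; 1 0.009 -0.15 0 0 0 0.03; 1 0.012 -0.2 0 0 0 0.04; 1 0.015 -0.25 0 0 0 0.05; 1 0.018 -0.3 0 0 0 0.06; 1 0.02 -0.35 0 0 0 0.065; 1 0.023 -0.4 0 0 0 0.07; 1 0.026 -0.45 0 0 0 0.08; 1 0.028 -0.49 0 0 0 0.085; 1 0.03 -0.515 0 0 0 0.09; 1 0.03 -0.53 0 0 0 0.095'; python3 -m inch '1 0 0 0 0 0 0; 1 0 0 0 0 0 0; 1 0 0 0 0 0 0'; python3 st.py; python3 dish.py w22; python3 - <<'E'
from h import *
f=frame("wrist"); s=arm.get_state(); p=cloud(f).reshape(-1,3)
ok=(p[:,0]>.53)&(p[:,0]<.72)&(p[:,1]>.02)&(p[:,1]<.27)
for lo,hi in ((.050,.062),(.032,.044),(.068,.078)):
    q=p[ok&(p[:,2]>lo)&(p[:,2]<hi)]; print(lo,len(q),np.median(q[:,2]).round(4),cv2.minAreaRect((q[:,:2]*1000).astype(np.float32)),cv2.minEnclosingCircle((q[:,:2]*1000).astype(np.float32)))
E
python3 dn.py .5438 .1029 .155 -3.3
```

```text
t: 41.05
eef_pos: [0.5439, 0.1018, 0.1544]
ee_rot: [-3.141, 0.001, -0.057]
force: [-0.1, 0.7, -0.8]
width: 0.014
t: 41.35
eef_pos: [0.544, 0.1006, 0.1545]
ee_rot: [-3.141, 0.001, -0.058]
force: [0.6, -0.5, -2.6]
width: 0.0139
t 41.35 q [ 0.536  0.22  -0.358 -0.002 -0.994  0.978] p [0.544  0.1006 0.1545] z [-0.0014  0.0007 -1.    ] y [-0.0576 -0.9983 -0.0006] F [ 0.6 -0.5 -2.6] w 0.0139
dish in tool mm: n 18706 slopes deg [0.1 0.1] z 0.0222 circle ((85.49712371826172, 2.3580565452575684), 44.954345703125) ell ((85.50990295410156, 2.3149800300598145), (89.26976776123047, 89.54463195800781), 146.13926696777344) yrange -0.0425 0.0468 xr 0.0411 0.13
0.05 4762 0.0565 ((632.22998046875, 148.19979858398438), (184.54067993164062, 126.05481719970703), 86.691162109375) ((632.4310913085938, 148.0554962158203), 110.53075408935547)
0.032 1635 0.0384 ((632.6690063476562, 148.50244140625), (169.00157165527344, 125.79954528808594), 86.79074096679688) ((632.0811767578125, 148.44058227539062), 104.63321685791016)
0.068 10537 0.0727 ((634.947998046875, 199.58285522460938), (89.68800354003906, 89.20268249511719), 46.75909423828125) ((634.709716796875, 199.70220947265625), 45.22516632080078)
shift [-0.001, -0.008, -0.002] mm [-0.3, -2.3, -0.5] turn [-0.001, 0.001, -0.0] rows>= 1 q [0.54, 0.22, -0.36, -0.0, -0.99, 0.97] 0.0
```

View pics/w22.png

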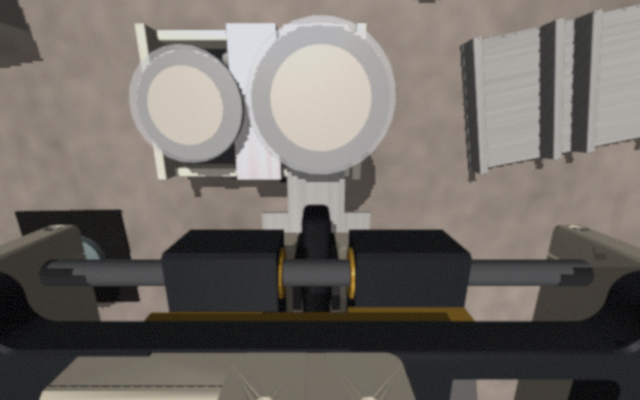

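```bash
python3 -m inch '1 0 -0.003 0.01 0 0 0; 1 0 -0.006 0.03 0 0 0; 1 0 -0.009 0.06 0 0 0; 1 0 -0.009 0.09 0 0 0; 1 0 -0.009 0.115 0 0 0; 1 0 -0.009 0.135 0 0 0; 1 0 -0.009 0.15 0 0 0; 1 0 -0.009 0.16 0 0 0; 1 0 -0.009 0.167 0 0 0; 1 0 -0.009 0.167 0 0 0'; python3 st.py; python3 dish.py w23; python3 dn.py .5438 .1034 .088 -3.3
```

```text
t: 42.45
eef_pos: [0.5441, 0.1037, 0.1043]
ee_rot: [-3.141, 0.001, -0.057]
force: [0.5, -0.5, -2.3]
width: 0.014
t 42.45 q [ 0.541  0.274 -0.416 -0.002 -0.881  0.974] p [0.5441 0.1037 0.1043] z [-0.0014  0.0007 -1.    ] y [-0.0571 -0.9984 -0.0006] F [ 0.5 -0.5 -2.3] w 0.014
dish in tool mm: n 18701 slopes deg [0.14 0.09] z 0.0224 circle ((85.55197143554688, 2.5149569511413574), 45.056644439697266) ell ((85.4341049194336, 2.3550541400909424), (89.3693618774414, 89.43373107910156), 160.93980407714844) yrange -0.0423 0.0468 xr 0.0411 0.1302
shift [-0.001, 0.001, 0.055] mm [-0.4, 0.4, 16.5] turn [-0.001, 0.001, 0.0] rows>= 1 q [0.54, 0.29, -0.44, 0.0, -0.84, 0.97] 0.0
```

View pics/w23.png

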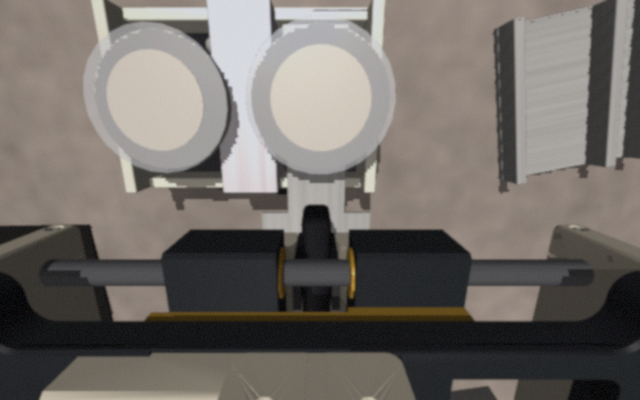

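```bash
python3 -m inch '1 0 0 0.008 0 0 0; 1 0 0 0.016 0 0 0; 1 0 0 0.022 0 0 0; 1 0 0 0.027 0 0 0; 1 0 0 0.031 0 0 0; 1 0 0 0.035 0 0 0; 1 0 0 0.04 0 0 0; 1 0 0 0.046 0 0 0; 1 0 0 0.052 0 0 0; 1 0 0 0.054 0 0 0; 1 0 0 0.054 0 0 0'; python3 st.py; python3 - <<'E'
from h import *
f=frame("wrist"); s=arm.get_state(); p=cloud(f).reshape(-1,3); crop(f,"w24",0,0,640,400,1)
for n,a,b in(("L",.151,.26),("R",.04,.143)):
    q=p[(p[:,0]>.56)&(p[:,0]<.72)&(p[:,1]>a)&(p[:,1]<b)&(p[:,2]>.068)&(p[:,2]<.08)]; print(n,len(q),np.median(q[:,2]),cv2.minEnclosingCircle((q[:,:2]*1000).astype(np.float32)))
E
```

```text
t: 43.6
eef_pos: [0.544, 0.1037, 0.0881]
ee_rot: [-3.141, 0.002, -0.057]
force: [-0.8, 0.2, -1.7]
width: 0.0137
t 43.6 q [ 0.541  0.294 -0.434 -0.002 -0.844  0.974] p [0.544  0.1037 0.0881] z [-0.0015  0.0006 -1.    ] y [-0.0571 -0.9984 -0.0005] F [-0.8  0.2 -1.7] w 0.0137
L 20554 0.07267660844763169 ((634.6161499023438, 199.7931365966797), 45.51185607910156)
R 20293 0.07271537863050331 ((629.1543579101562, 96.52288818359375), 45.0655632019043)
```

View pics/w24.png

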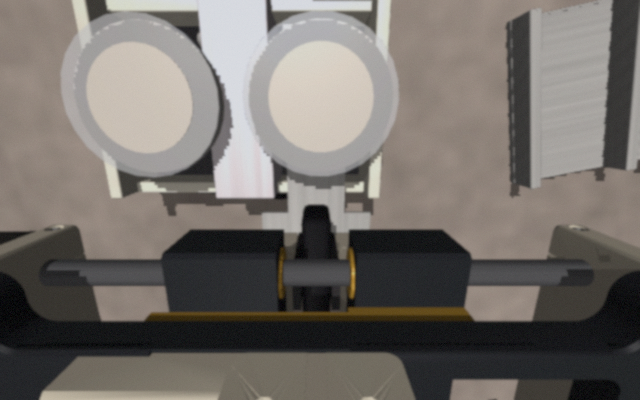

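```bash
python3 -m inch '1 -0.02 0 0 0 0 0; 1 -0.05 0 0 0 0 0; 1 -0.1 0 0 0 0 0; 1 -0.15 0 0 0 0 0; 1 -0.2 0 0 0 0 0; 1 -0.25 0 0 0 0 0; 1 -0.3 0 0 0 0 0; 1 -0.35 0 0 0 0 0; 1 -0.4 0 0 0 0 0; 1 -0.4 0 0 0 0 0; 1 -0.4 0 0 0 0 0'; python3 st.py; python3 dn.py .44 -.1 .16 0;  python3 dn.py .41 -.39 .14 0
```

```text
t: 44.75
eef_pos: [0.4243, 0.111, 0.0887]
ee_rot: [-3.14, 0.0, -0.056]
force: [-0.0, 0.3, -1.1]
width: 0.0135
t 44.75 q [ 0.707  0.114 -0.676 -0.002 -0.78   0.809] p [0.4243 0.111  0.0887] z [-0.0004  0.0013 -1.    ] y [-0.0559 -0.9984 -0.0012] F [-0.   0.3 -1.1] w 0.0135
shift [0.092, 0.699, -0.238] mm [27.5, 209.7, -71.5] turn [-0.001, 0.0, -0.053] rows>= 5 q [0.22, 0.04, -0.56, -0.0, -0.97, 1.36] 0.0
shift [0.046, 1.67, -0.173] mm [13.7, 501.0, -51.9] turn [-0.001, 0.0, -0.053] rows>= 11 q [-0.41, 0.25, -0.35, -0.0, -0.97, 1.99] 0.0
```

```bash
python3 -m inch '1 0 0 -0.1 0 0 0; 1 0.03 0.1 -0.2 0 0 -0.02; 1 0.05 0.24 -0.24 0 0 -0.04; 1 0.07 0.4 -0.24 0 0 -0.05; 1 0.09 0.55 -0.24 0 0 -0.05; 1 0.09 0.7 -0.24 0 0 -0.05; 1 0.09 0.85 -0.24 0 0 -0.05; 1 0.08 0.95 -0.24 0 0 -0.05; 1 0.08 0.95 -0.24 0 0 -0.05'; python3 st.py; python3 dn.py .41 -.39 .14 0
python3 - <<'E'
from h import *
f=frame("top"); crop(f,"t25",230,150,400,220,4.5); crop(f,"t25b",150,200,250,290,6)
E
```

```text
t: 45.65
eef_pos: [0.4317, -0.1784, 0.1598]
ee_rot: [-3.141, 0.002, -0.009]
force: [0.3, -0.2, -1.9]
width: 0.0137
t 45.65 q [ 0.031  0.073 -0.525 -0.    -0.975  1.531] p [ 0.4317 -0.1784  0.1598] z [-0.0022  0.0003 -1.    ] y [-0.0089 -1.     -0.0003] F [ 0.3 -0.2 -1.9] w 0.0137
shift [-0.066, 0.706, 0.066] mm [-19.8, 211.8, 19.8] turn [-0.0, 0.002, -0.009] rows>= 5 q [-0.41, 0.25, -0.35, -0.0, -0.97, 1.99] 0.0
```

View pics/t25.png

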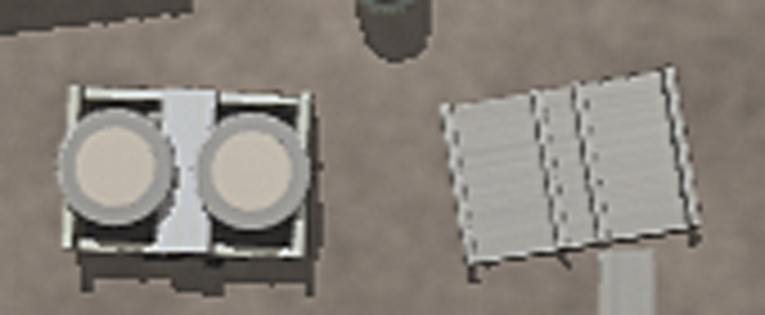

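View pics/t25b.png

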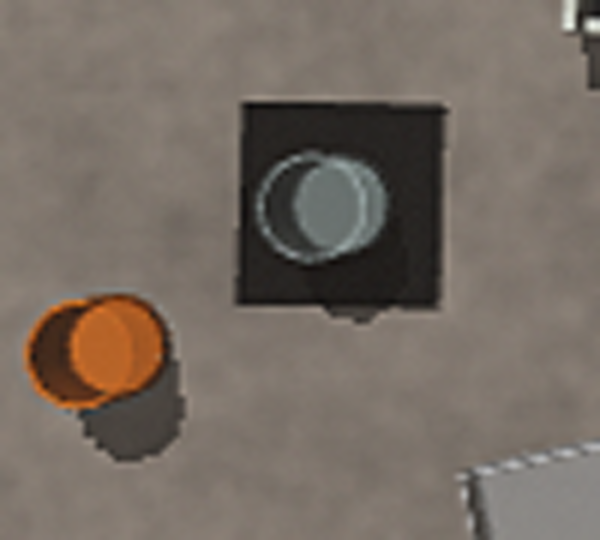

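```bash
python3 -m inch '1 -0.01 0.1 0 0 0 -0.01; 1 -0.03 0.25 0.02 0 0 -0.01; 1 -0.04 0.4 0.04 0 0 -0.01; 1 -0.06 0.55 0.066 0 0 -0.01; 1 -0.066 0.66 0.066 0 0 -0.01; 1 -0.066 0.706 0.066 0 0 -0.01; 1 -0.066 0.706 0.066 0 0 -0.01; 1 -0.066 0.706 0.066 0 0 -0.01'; python3 st.py; python3 dn.py .41 -.39 .048 0
python3 blade.py
```

```text
t: 46.5
eef_pos: [0.4115, -0.3863, 0.1399]
ee_rot: [-3.14, 0.002, 0.006]
force: [0.8, 0.6, -1.5]
width: 0.0136
t 46.5 q [-0.407  0.252 -0.352 -0.001 -0.969  1.984] p [ 0.4115 -0.3863  0.1399] z [-0.0017  0.0013 -1.    ] y [ 0.0056 -1.     -0.0013] F [ 0.8  0.6 -1.5] w 0.0136
shift [-0.005, 0.013, 0.306] mm [-1.4, 3.8, 91.9] turn [-0.001, 0.002, 0.005] rows>= 2 q [-0.41, 0.36, -0.45, -0.0, -0.76, 1.99] 0.0
blade top z 0.1015 slope deg -0.151 ty center/extent -0.0205 0.0197
```

```bash
python3 -m inch '1 -0.005 0.01 0.06 0 0.002 0.005; 1 -0.005 0.01 0.13 0 0.002 0.005; 1 -0.005 0.01 0.2 0 0.002 0.005; 1 -0.005 0.01 0.25 0 0.002 0.005; 1 -0.005 0.01 0.28 0 0.002 0.005; 1 -0.005 0.01 0.3 0 0.002 0.005; 1 -0.005 0.01 0.306 0 0.002 0.005; 1 -0.005 0.01 0.31 0 0.002 0.005; 1 -0.005 0.01 0.31 0 0.002 0.005'; python3 st.py; python3 blade.py
```

```text
t: 47.45
eef_pos: [0.41, -0.39, 0.0477]
ee_rot: [-3.141, -0.002, 0.001]
force: [0.2, -0.1, -2.3]
width: 0.0137
t 47.45 q [-0.415  0.361 -0.449 -0.001 -0.76   1.988] p [ 0.41   -0.39    0.0477] z [ 0.0016  0.0004 -1.    ] y [ 0.0006 -1.     -0.0004] F [ 0.2 -0.1 -2.3] w 0.0137
blade top z 0.0095 slope deg 0.045 ty center/extent -0.0211 0.024
```

```bash
python3 -m inch '1 0 0 0.004 0 0 0; 1 0 0 0.007 0 0 0; 1 0 0 0.009 0 0 0; 1 0 0 0.009 0 0 0; 1 0 0 0.009 0 0 0'; python3 st.py; python3 blade.py
```

```text
t: 48.0
eef_pos: [0.4096, -0.39, 0.0448]
ee_rot: [-3.141, -0.001, 0.001]
force: [-1.3, 1.6, 4.7]
width: 0.0137
t 48.0 q [-0.416  0.365 -0.451 -0.001 -0.754  1.988] p [ 0.4096 -0.39    0.0448] z [ 0.0009  0.0007 -1.    ] y [ 0.0005 -1.     -0.0007] F [-1.3  1.6  4.7] w 0.0137
blade top z 0.0066 slope deg -0.006 ty center/extent -0.03 0.03
```

Contact (force went to +4.7 N). Release and lift straight up.

```bash
python3 -m inch '0.7 0 0 0 0 0 0; 0.4 0 0 0 0 0 0; 0 0 0 0 0 0 0; 0 0 0 0 0 0 0; 0 0 0 0 0 0 0; 0 0 0 0 0 0 0; 0 0 0 0 0 0 0; 0 0 0 0 0 0 0; 0 0 0 0 0 0 0'; python3 st.py; python3 -m inch '0 0 0 -0.1 0 0 0; 0 0 0 -0.2 0 0 0; 0 0 0 -0.3 0 0 0; 0 0 0 -0.45 0 0 0; 0 0 0 -0.6 0 0 0; 0 0 0 -0.6 0 0 0; 0 0 0 -0.6 0 0 0'; python3 st.py
python3 - <<'E'
from h import *
f=frame("wrist"); crop(f,"w26",0,0,640,400,1)
C=cloud(f).reshape(-1,3); p=C[(C[:,2]>.07)&(C[:,2]<.085)&(C[:,1]>-.43)&(C[:,1]<-.36)&(C[:,0]<.47)&(C[:,0]>.36)]; print(cv2.minAreaRect((p[:,:2]*1000).astype(np.float32)))
f=frame("top"); crop(f,"t26",0,0,640,400,1.2)
E
```

```text
t: 48.95
eef_pos: [0.4097, -0.39, 0.0445]
ee_rot: [-3.141, -0.001, 0.0]
force: [-0.1, -0.3, 0.2]
width: 0.0801
t 48.95 q [-0.416  0.365 -0.452 -0.002 -0.753  1.988] p [ 0.4097 -0.39    0.0445] z [ 0.0009  0.0007 -1.    ] y [ 0.0005 -1.     -0.0007] F [-0.1 -0.3  0.2] w 0.0801
t: 49.65
eef_pos: [0.41, -0.3902, 0.2259]
ee_rot: [3.141, -0.004, 0.0]
force: [-0.3, -0.2, -0.5]
width: 0.088
t 49.65 q [-0.416  0.179 -0.235 -0.001 -1.153  1.988] p [ 0.41   -0.3902  0.2259] z [ 0.0037 -0.0002 -1.    ] y [ 0.0004 -1.      0.0002] F [-0.3 -0.2 -0.5] w 0.088
((410.8794860839844, -389.0986328125), (58.791683197021484, 13.500198364257812), 0.22738750278949738)
```

View pics/w26.png

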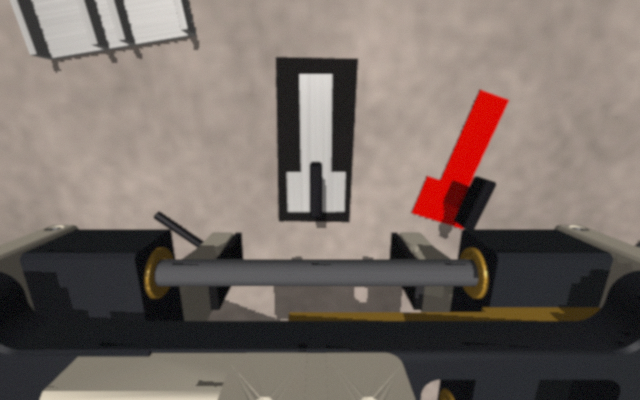

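View pics/t26.png

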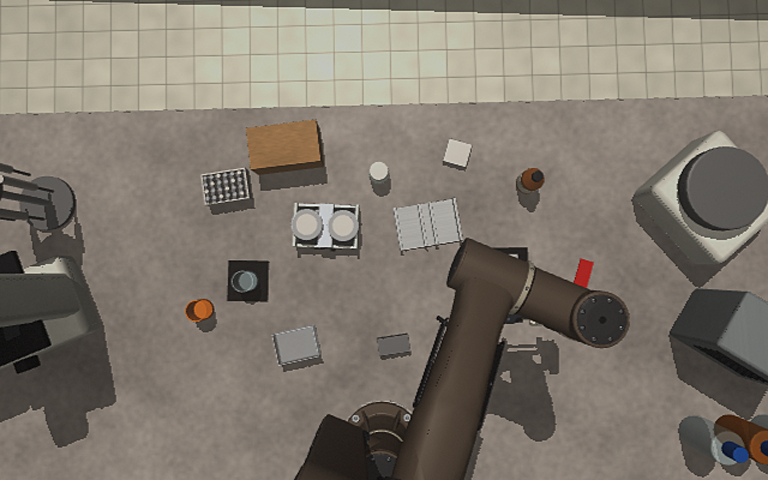

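```bash
python3 -m inch '0 0 0 0 0 0 0; 0 0 0 0 0 0 0; 0 0 0 0 0 0 0'; python3 - <<'E'
from h import *
f=frame("top"); crop(f,"t27",150,150,330,290,4)
C=cloud(f); 
for n,a,b in(("L",.151,.26),("R",.04,.143)):
    p=C[150:220,235:330].reshape(-1,3); q=p[(p[:,1]>a)&(p[:,1]<b)&(p[:,2]>.066)&(p[:,2]<.08)]; print(n,len(q),np.median(q[:,2]).round(4),q[:,:2].mean(0).round(4))
print(arm.job_done())
E
```

```text
t: 50.05
eef_pos: [0.4093, -0.39, 0.2237]
ee_rot: [-3.14, 0.001, 0.0]
force: [-0.5, 0.6, -0.0]
width: 0.0874
L 515 0.0721 [0.6313 0.1999]
R 524 0.0719 [0.6254 0.0971]
the job is handed in; nothing more can be done
None
```

View pics/t27.png

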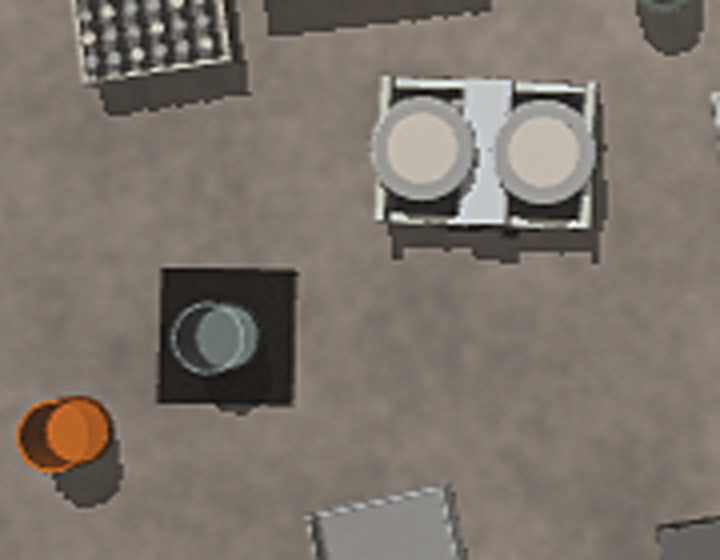

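The job is handed in at about 50 s; `job_done()` gave no verdict, so what follows rests on my own checks.

**Beads and beaker:** I poured all four beads into the left trough. I counted 4 in the beaker before and 4 in the trough after, with the beaker empty. I did not look at the beads again once the dishes covered the troughs. The beaker stands upright near the centre of its mat.

**Dishes:** I carried both dishes to the bath on the lifter blade, touching them only with the blade. In the last wrist view they lay flat, within about 1 mm of the trough centres.

**Lifter and bystanders:** The lifter is on its long mat, blade down, within a few mm of the mat's centre. In the final pictures the jar, the orange cup and the red lifter look unmoved, and the gripper is clear of everything.

**Disagreements:** The top and wrist cameras differed by about 3 to 4 mm along x, for example 0.631 m against 0.635 m for the left dish. That is well inside the tolerances. I saw no sign of the beaker or lifter being knocked aside.

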